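# Fasten a sensor bracket to a sloped slotted strut with a hammer-head bolt

## Task

On the sloped aluminium strut, slide the blue sensor bracket along until the middle of its oblong hole is on the red mark. Then take the yellow-handled hammer-head bolt from its stand, put it through the hole into the strut's slot with its head along the slot until its washer rests on the bracket, give it a quarter turn so that the head lies crosswise under the lips, and let go. Leave the vial rack, the pail and the spanner where they are.

Things in the scene. Friction and masses are not known exactly. Their poses are not given: they have to be found in the camera images.
- rail: Fixed aluminium C-strut; its slotted face leans 30 deg toward the robot. Origin: slot centre line, on the lips' outer face, at the red mark (red tabs on both sides), 100 mm above the table. y runs along the slot, z is the face's outward normal, x points up the slope. 41 mm wide, reaches y -250 to +150 mm. Slot 21 mm wide, lips 5 mm thick, channel inside 36 wide, floor 38 mm deep.
- strut: The same strut's stand: two fixed steel feet 100 x 50 mm, 340 mm apart along y, with posts; origin on the table midway between them, 50 mm to -y of the point below the red mark.
- bracket (a joint): Slide of the blue bracket along the strut's y axis, m: 0 when its hole is centred on the red mark, negative on the -y side; range -0.14 to 0.05. It is held by friction (about 2.5 N along the slot) and stays where it is left.
- bracket_hole (a point): Centre of the blue bracket's oblong hole, on its plate's upper face; axes as the rail's. Plate 4 mm thick on the strut's face, 46 mm across, reaching 80 mm to -y and 72 mm to +y of the hole. Hole 40 mm along the slot, 22 mm across; white lines beside it show its middle. A white sensor box (30 across, 28 mm along, 26 mm above the plate) stands 63 mm to -y of the hole.
- bracket_ear (a point): Top centre of the bracket's upright blue ear, meant for gripping: 10 mm thick along the slot, 32 mm wide across it, 38 mm high above the plate's upper face, 61 mm to +y of the hole. Axes as the rail's.
- bolt: Loose hammer-head bolt, about 0.13 kg. Origin: centre of its steel washer's underside (washer 44 mm across, 4 mm thick); z from head to handle. Above the washer a yellow bar handle 44 mm long (x), 16 mm thick (y), 36 mm high, top 40 mm above the origin. Starts upright in the stand, washer on its top. Seated through the bracket, its origin is 4 mm above the strut's face.
- bolt_nose (a point): Lowest point of the bolt's rounded nose, on its axis, 28.5 mm below the bolt's origin. Below the washer are a round 14 mm neck 12 mm long, then the steel head, 32 mm long (along the bolt's x, like the handle) and 17 mm wide. When seated, the head's top is 3 mm clear below the lips, so it can be turned.
- stand: Fixed grey block 70 x 70 x 40 mm with a round 39 mm hole in which the bolt stands; origin under its centre, z up.
- vials: White rack with amber vials, 70 x 120 mm, 60 mm high, loose; origin under its centre. Bystander.
- pail: Small blue open pail with a wire handle, 110 mm across and 110 mm high, loose; origin under its centre. Bystander.
- spanner: Steel spanner, 160 mm long, lying on the table, loose. Bystander.
Things that resemble listed ones, but are neither listed nor needed, are in the scene too. What is meant by the bolt is not black or purple, and is the smaller of those in its own colour.

How it is judged:
By the outcome, as a careful person would: the job done as asked, in the order asked, and still so for the second after the job is handed in, with the robot touching nothing.
It also fails if it takes over 61 s, if anything falls off the work surface, if the arm or the gripper's body presses on something with over 40 N, if the wrist force passes 120 N, or if a joint passes its speed limit or range.

## Robot

A 6-joint arm with a two-finger parallel gripper is mounted at the origin on the work surface. World frame = base frame: x ahead of the robot, y to its left, z up, the work surface at z = 0. Lengths are in m, angles in rad, forces in N, time in s.
With the tool pointing down it reaches from about 0.325 to 0.775 m from the base axis. Payload 9.3 kg.
Tool frame: the origin (TCP) lies on the centre line of the jaws, within the pads' length; the fingertips stand 19 mm ahead of it and the grasp point (between the pads) is the TCP; z points along the fingers, y is the direction in which the jaws open and shut (so a half turn about z gives the same grasp; the last joint's range is limited). The gripper opens to 85 mm and grips with 20 to 120 N. Pads are 22 mm wide; open, the fingers measure 114 mm over their backs; the gripper's body (76 mm by 85 mm) begins 54 mm behind the grasp point. The pads swing forward as they close: fully open they stand 13 mm farther back than shut.
Start: joints at [-1.424, 0.259, 0.021, 1.334, 0, 1.418], TCP at [0.162, -0.525, 0.25] pointing down, gripper open.
Joint ranges: [-3.04, 3.04], [-0.91, 1.82], [-1.04, 1.36], [-1.92, 1.95], [-1.52, 1.45], [-3.14, 3.14]. Speed limits (rad/s): [2.22, 2.22, 2.79, 3.14, 3.14, 3.14].

## Interface

Orientations are given as a unit quaternion [w, x, y, z].
In Python, from plant import bot gives the robot as it stands.
- The arm moves only by the shell command python3 -m inch 'ROWS' [FORCE]. ROWS is JSON, a list of rows, each a list of 5 numbers: the shift along the tool's x, y, z in m, then the turn about the tool's z in degrees, then the finger opening in m, from 0 to 0.0854. A call has 1 to 12 rows; each row shifts and turns the commanded pose from where the row before left it, along the tool's axes as they then stand; what a row does not reach is not made up. A row lasts 1/10 s, in which the tool goes at most 50 mm and 8.59 degrees, less where a joint would pass 70% of its speed; a pose out of reach is approached as far as the arm can. A call is refused whole if a number of a shift passes 0.05 or a number of a turn 8.59, either way. A call with a gripper value outside its range is refused whole. The fingers move at their own pace and stop on an object; FORCE is the grip in N (left out, the last holds). Time passes only in rows, so rows that do not move let the fingers close. It gives the time, the measured TCP pose, the force and the opening at its end, in the units of the state.
- bot.state(): the state, without advancing time (a new reading comes with each control period).
- bot.camera(name): name is "scene" or "top" or "wrist"; returns a dict with "pixels" (480x640x3 uint8, blue, green, red), "K" (3x3 intrinsics, pixels), "world_from_camera" (4x4, takes a point from camera to world coordinates). Camera axes: x right, y down, z forward; pixel columns grow to the right and rows downward; lengths in m; the calibration is good to about 2 mm. A picture is of the moment at which its call begins. There is no depth.
- bot.hand_in(): hands the job in, once; it reports no verdict.
The state is a dict: "t": time; "joints": joint angles; "dq": joint speeds; "effort": joint torques, N m; "ee_pos": TCP position; "orientation": TCP orientation; "wrist_force": force on the tool from outside, world axes, zero at the start; "wrist_torque": the same for the moment, N m; "gripper_width": finger opening in m.
Only numpy, scipy, OpenCV 4.12 (cv2) and the standard library are available. Lean on these libraries where they do the work, as an engineer would, in place of code of your own. Each camera call takes 0.05 s, during which the arm holds its last target.

## Working session

There is one attempt and no reset: what is moved stays moved. The work goes in short steps, Python scripts to look and compute and a shell command to move; the robot and the scene stay as the last step left them, time stands still between calls to the robot, and variables do not carry over. Pictures are saved under pics/ and viewed, and the job is handed in when it is done.

```bash
ls; mkdir -p pics; python3 - <<'E'
from plant import bot
import cv2,numpy as np
s=bot.state();print({k:np.round(v,3).tolist() for k,v in s.items()})
for n in("scene","top","wrist"):
    c=bot.camera(n);cv2.imwrite(f"pics/{n}0.png",c["pixels"]);print(n,c["K"],np.round(c["world_from_camera"],4))
E
```

```text
pics
{'t': 0.0, 'joints': [-1.424, 0.259, 0.021, 1.334, -0.0, 1.418], 'dq': [-0.0, 0.0, 0.001, -0.002, 0.001, 0.0], 'effort': [-0.004, -55.564, 34.453, 0.014, -0.0, 0.0], 'ee_pos': [0.162, -0.525, 0.25], 'orientation': [-0.001, 0.989, 0.149, 0.0], 'wrist_force': [0.058, 0.201, -0.263], 'wrist_torque': [-0.013, 0.006, -0.018], 'gripper_width': 0.085}
scene [[435.61298241   0.         318.76597246]
 [  0.         435.61298241 233.17702762]
 [  0.           0.           1.        ]] [[-0.6672  0.5773 -0.4707  0.9525]
 [ 0.7448  0.5092 -0.4312  0.4637]
 [-0.0093 -0.6383 -0.7697  0.9191]
 [ 0.      0.      0.      1.    ]]
top [[439.83306137   0.         320.25423778]
 [  0.         439.83306137 239.10295491]
 [  0.           0.           1.        ]] [[ 0.0062 -0.9809  0.1943  0.3044]
 [-0.9999 -0.0079 -0.0081  0.0263]
 [ 0.0095 -0.1943 -0.9809  1.0379]
 [ 0.      0.      0.      1.    ]]
wrist [[379.24811317   0.         318.71921998]
 [  0.         379.24811317 233.62972164]
 [  0.           0.           1.        ]] [[ 2.960e-01 -9.228e-01 -2.466e-01  2.247e-01]
 [-9.552e-01 -2.859e-01 -7.670e-02 -5.063e-01]
 [ 3.000e-04  2.583e-01 -9.661e-01  3.744e-01]
 [ 0.000e+00  0.000e+00  0.000e+00  1.000e+00]]
```

View pics/scene0.png

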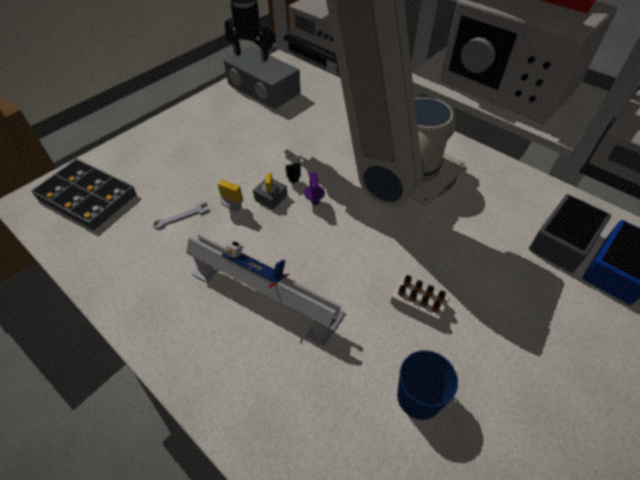

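View pics/top0.png

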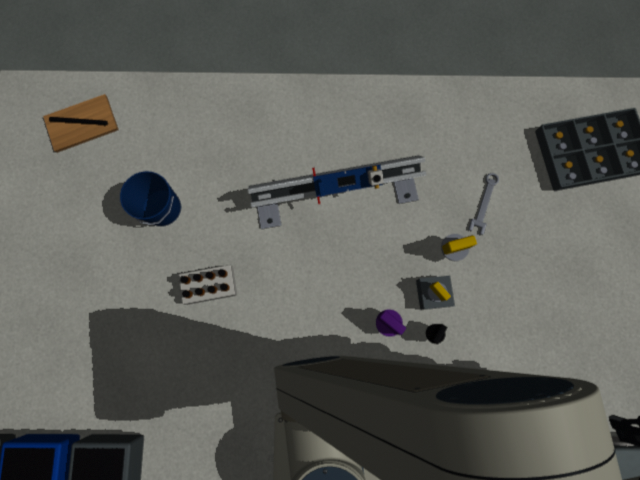

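View pics/wrist0.png

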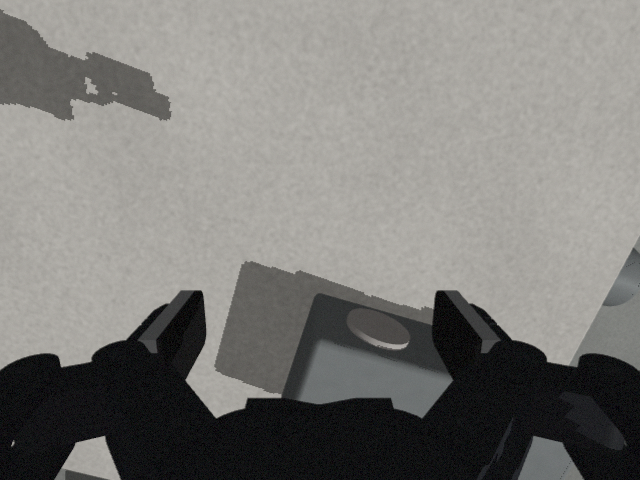

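The scene and top views show the strut (top 250–420, 160–205), the red mark at about (316,186), the blue bracket to −y of it, and the small yellow bolt in its grey stand at (438,291). A larger yellow one stands at (460,245). I'll enlarge these areas.

```bash
python3 - <<'E'
import cv2,numpy as np
a=cv2.imread("pics/top0.png");b=cv2.imread("pics/scene0.png")
cv2.imwrite("pics/c1.png",cv2.resize(a[140:240,240:430],None,fx=4.2,fy=4.2,interpolation=cv2.INTER_CUBIC))
cv2.imwrite("pics/c2.png",np.hstack([cv2.resize(a[225:325,395:495],(400,400),interpolation=cv2.INTER_CUBIC),cv2.resize(b[150:250,215:315],(400,400),interpolation=cv2.INTER_CUBIC)]))
cv2.imwrite("pics/c3.png",cv2.resize(b[220:360,170:360],None,fx=4.2,fy=4.2,interpolation=cv2.INTER_CUBIC))
E
```

```text
(no output)
```

View pics/c1.png

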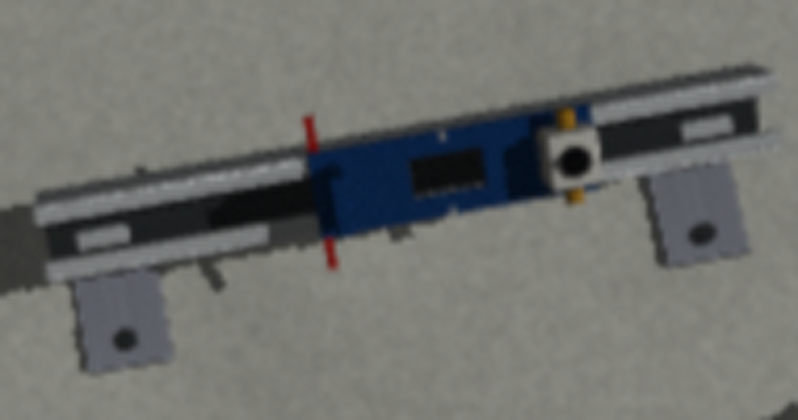

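View pics/c2.png

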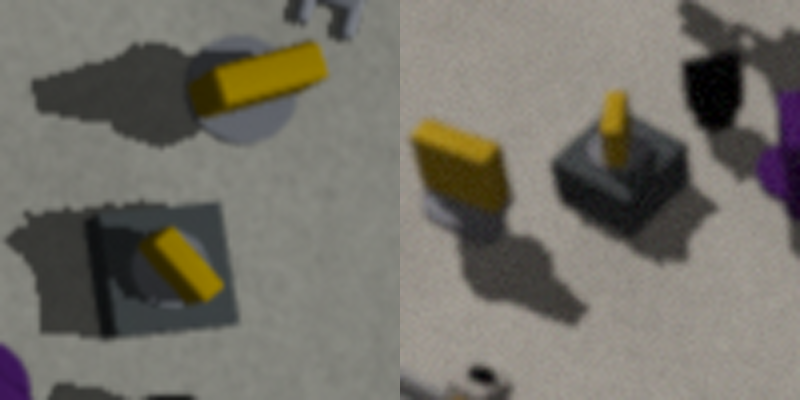

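View pics/c3.png

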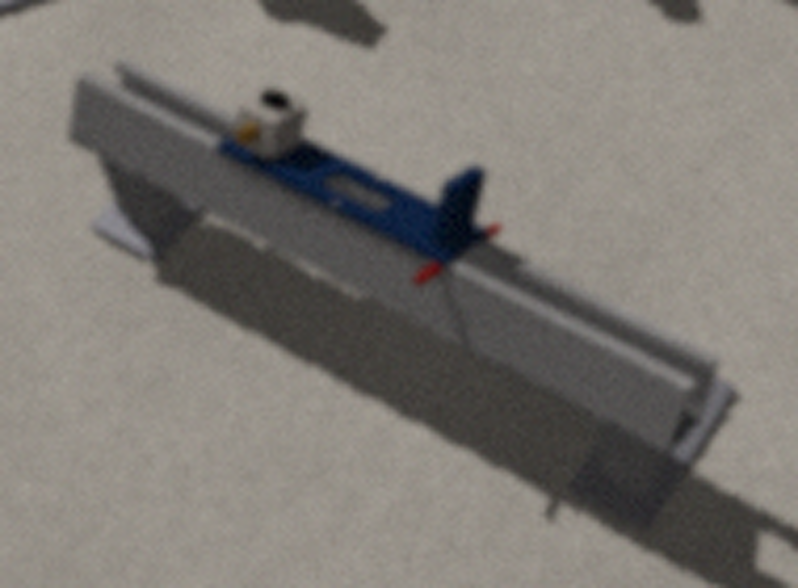

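```bash
cat > h.py <<'E'
from plant import bot
import cv2,numpy as np,pickle
from scipy.spatial.transform import Rotation as R
def snap(n,tag):
    c=bot.camera(n);cv2.imwrite(f"pics/{tag}.png",c["pixels"]);pickle.dump((c["K"],c["world_from_camera"]),open(f"pics/{tag}.pkl","wb"));return c
def cam(tag): return pickle.load(open(f"pics/{tag}.pkl","rb"))
def ray(tag,uv):
    K,T=map(np.array,cam(tag));d=T[:3,:3]@np.linalg.solve(K,[uv[0],uv[1],1.]);return T[:3,3],d/np.linalg.norm(d)
def atz(tag,uv,z):
    o,d=ray(tag,uv);return o+d*(z-o[2])/d[2]
def tri(obs):
    A=0;b=0;P=[]
    for t,uv in obs:
        o,d=ray(t,uv);M=np.eye(3)-np.outer(d,d);A=A+M;b=b+M@o;P.append((o,M))
    p=np.linalg.solve(A,b);return p,[float(np.linalg.norm(M@(p-o))) for o,M in P]
def proj(tag,p):
    K,T=map(np.array,cam(tag));q=np.linalg.inv(T)@np.append(p,1);q=K@q[:3];return q[:2]/q[2]
def st():
    s=bot.state();r=R.from_quat(np.roll(s["orientation"],-1));M=r.as_matrix()
    print("t%.2f"%s["t"],"p",np.round(s["ee_pos"],4),"q",np.round(s["joints"],3),"\n x",np.round(M[:,0],3),"y",np.round(M[:,1],3),"z",np.round(M[:,2],3),"F",np.round(s["wrist_force"],1),"T",np.round(s["wrist_torque"],2),"w%.4f"%s["gripper_width"]);return s,M
E
python3 - <<'E'
from h import *
snap("top","top1");snap("scene","scene1")
g=lambda x,y:(240+x/4.2,140+y/4.2)
s=lambda x,y:(170+x/4.2,220+y/4.2)
print("mark",atz("top1",g(320,194),.1))
print("hole",atz("top1",g(447,172),.1))
for n,a,b in (("tab lower/robot side",g(334,268),None),("boxblk",g(573,161),s(275,100)),):
    print(n,tri([("top1",a),("scene1",b)]) if b else "")
print("redA",tri([("top1",g(310,118)),("scene1",s(415,281))]),"redB",tri([("top1",g(334,268)),("scene1",s(499,229))]))
print("bolt top",tri([("top1",(395+182/4,225+262/4)),("scene1",(215+(615-400)/4,150+95/4))]))
E
```

```text
mark [0.61017882 0.02841457 0.1       ]
hole [ 0.62302462 -0.03902079  0.1       ]
tab lower/robot side 
boxblk (array([ 0.6202354 , -0.10249609,  0.12814439]), [0.00030676029422239677, 0.00030676029422239823])
redA (array([0.64653029, 0.03389157, 0.11639151]), [9.194781061818859e-05, 9.19478106182512e-05]) redB (array([0.57630186, 0.02119161, 0.07465349]), [0.0007659848394251272, 0.0007659848394251063])
bolt top (array([ 0.38200554, -0.24054841,  0.09785453]), [0.002035562859218093, 0.0020355628592180594])
```

```bash
python3 -m inch '[[0.036,-0.03,0,0,0.085],[0.036,-0.03,0,0,0.085],[0.036,-0.03,0,0,0.085],[0.036,-0.03,0,0,0.085],[0.036,-0.03,0,0,0.085],[0.036,-0.03,0,0,0.085],[0.036,-0.03,0,0,0.085],[0,0,0,0,0.085],[0,0,0,0,0.085]]'; python3 - <<'E'
from h import *
st();snap("wrist","w1")
E
```

```text
t: 1.15
ee_pos: [0.3417, -0.2496, 0.2504]
orientation: [0.0, 0.989, 0.151, 0.0]
wrist_force: [-1.1, -0.7, 0.4]
gripper_width: 0.0852
t1.15 p [ 0.3417 -0.2496  0.2504] q [-0.83   0.041 -0.244  1.285 -0.     2.009] 
 x [ 0.954  0.298 -0.   ] y [ 0.298 -0.954  0.001] z [ 0.    -0.001 -1.   ] F [-1.1 -0.7  0.4] T [0.03 0.03 0.01] w0.0852
```

View pics/w1.png

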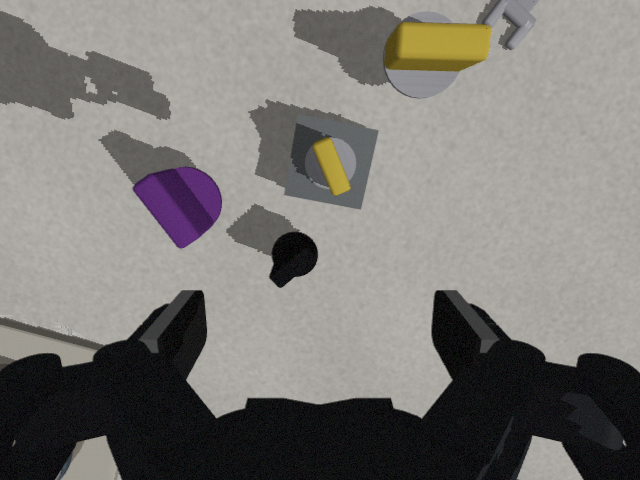

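w1 shows the small yellow bolt's handle at about (331,165), with its ends at (322,142) and (342,190). Next I'll look at the rail.

```bash
python3 -m inch '[[0.041,-0.028,0,0,0.085],[0.041,-0.028,0,0,0.085],[0.041,-0.028,0,0,0.085],[0.041,-0.028,0,0,0.085],[0.041,-0.028,0,0,0.085],[0.041,-0.028,0,0,0.085],[0,0,0,0,0.085],[0,0,0,0,0.085]]'; python3 - <<'E'
from h import *
st();snap("wrist","w2")
E
```

```text
t: 2.0
ee_pos: [0.527, -0.018, 0.2495]
orientation: [-0.0, 0.989, 0.149, -0.001]
wrist_force: [-0.8, 0.2, -0.5]
gripper_width: 0.0851
t2.00 p [ 0.527  -0.018   0.2495] q [-0.193  0.221 -0.031  1.32  -0.     2.649] 
 x [ 0.955  0.295 -0.001] y [ 0.295 -0.955 -0.   ] z [-0.001 -0.    -1.   ] F [-0.8  0.2 -0.5] T [-0.01  0.   -0.01] w0.0851
```

View pics/w2.png

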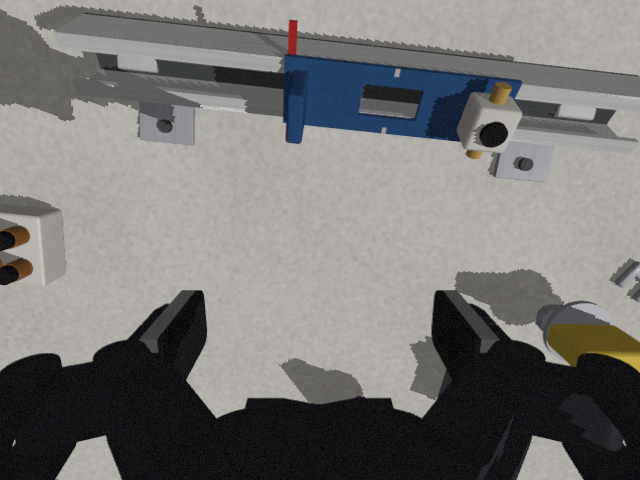

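```bash
python3 - <<'E'
import cv2
a=cv2.imread("pics/w2.png")
cv2.imwrite("pics/c4.png",cv2.resize(a[10:160,270:536],None,fx=3,fy=3,interpolation=cv2.INTER_CUBIC))
cv2.imwrite("pics/c5.png",cv2.resize(a[0:150,40:306],None,fx=3,fy=3,interpolation=cv2.INTER_CUBIC))
E
```

```text
(no output)
```

View pics/c4.png

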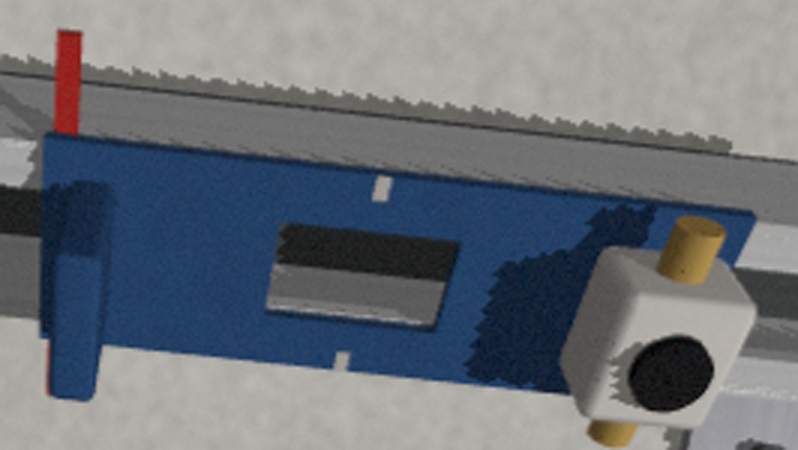

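View pics/c5.png

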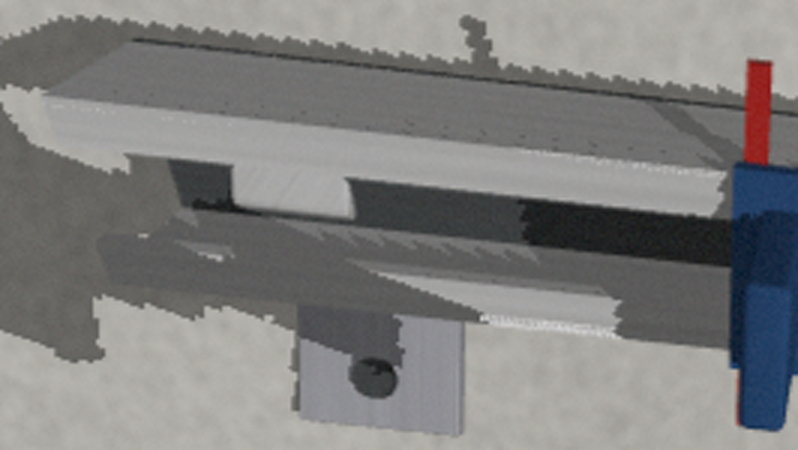

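```bash
cat > fit.py <<'E'
from h import *
from scipy.optimize import least_squares
def rail(p):
    x,y,z,yaw,t=p[:5]
    X=np.array([np.cos(yaw)*np.cos(t),np.sin(yaw)*np.cos(t),np.sin(t)]);Y=np.array([-np.sin(yaw),np.cos(yaw),0]);
    return np.array([x,y,z]),np.c_[X,Y,np.cross(X,Y)]
c4=lambda x,y:(270+x/3,10+y/3);c5=lambda x,y:(40+x/3,y/3);g=lambda x,y:(240+x/4.2,140+y/4.2);sc=lambda x,y:(170+x/4.2,220+y/4.2)
B=[("w2",c4(47,134),(23,72,4)),("w2",c4(755,212),(23,-80,4)),("w2",c4(282,222),(11,20,4)),("w2",c4(461,240),(11,-20,4)),("w2",c4(435,330),(-11,-20,4)),("w2",c4(265,310),(-11,20,4)),
("w2",c4(52,397),(-16,66,42)),("w2",c4(95,400),(-16,56,42)),
("top1",g(413,160),(11,20,4)),("top1",g(483,149),(11,-20,4)),("top1",g(486,188),(-11,-20,4)),("top1",g(415,195),(-11,20,4))]
F=[("w2",c5(47,98),(20.5,150,0)),("w2",c5(98,235),(-20.5,150,0)),("top1",g(38,195),(20.5,150,0)),("top1",g(47,278),(-20.5,150,0)),("top1",g(770,70),(20.5,-250,0)),("top1",g(778,140),(-20.5,-250,0))]
def run(tabs=[("w2",c4(70,32),1),("top1",g(310,118),1),("top1",g(334,268),2),("scene1",sc(415,281),1),("scene1",sc(499,229),2)],B=B,F=F):
    def res(p,full=False):
        o,M=rail(p);r=[]
        for t,uv,l in B: r.append(proj(t,o+M@(np.array(l)/1e3+[0,p[5],0]))-uv)
        for t,uv,l in F: r.append(proj(t,o+M@(np.array(l)/1e3))-uv)
        for t,uv,k in tabs: r.append(proj(t,o+M@np.array([p[5+k],0,p[8]]))-uv)
        r=np.array(r);return r if full else r.ravel()
    s=least_squares(res,[.61,.028,.1,.18,.52,-.07,.04,-.04,0],x_scale=.01,loss="soft_l1")
    return s.x,res(s.x,True)
if __name__=="__main__":
    p,r=run();print(np.round(p,4),"deg",np.degrees(p[3:5]));print(np.round(r,1).tolist())
    o,M=rail(p);print(M.round(3));print("ear top",o+M@[0,p[5]+.061,.042],"hole",o+M@[0,p[5],.004])
E
python3 fit.py
```

```text
[ 0.6113  0.028   0.0984  0.1959  0.532  -0.0687  0.0412 -0.0427 -0.0022] deg [11.22689025 30.47921829]
[[0.0, 0.2], [-0.2, 1.1], [-0.0, -1.4], [0.3, -0.6], [-0.1, -0.3], [0.1, 0.1], [-0.8, -0.3], [0.6, 0.4], [-1.0, -0.5], [-0.0, -1.1], [0.6, -0.7], [-0.0, 0.8], [-0.7, -2.6], [5.7, 14.0], [-1.2, 2.6], [0.6, 0.6], [1.2, 0.6], [0.7, 1.8], [-0.3, 0.1], [-0.5, -0.5], [-0.2, 0.2], [0.2, 0.3], [-0.4, -0.1]]
[[ 0.845 -0.195 -0.498]
 [ 0.168  0.981 -0.099]
 [ 0.507  0.     0.862]]
ear top [0.59193876 0.01624983 0.13459211] hole [ 0.62272088 -0.03983021  0.10184321]
```

```bash
python3 -m inch '[[0,0,0,6,0.06],[0.0375,-0.0105,0,0,0.06],[0.0375,-0.0105,0,0,0.06],[0,0,0.04,0,0.06],[0,0,0.04,0,0.06],[0,0,0.02,0,0.06],[0,0,0,0,0.06],[0,0,0,0,0.06]]'; python3 - <<'E'
from h import *
st();snap("wrist","w3");snap("scene","s3")
E
```

```text
t: 2.85
ee_pos: [0.5961, 0.0161, 0.1512]
orientation: [0.0, 0.995, 0.096, 0.0]
wrist_force: [-0.3, -0.5, 0.3]
gripper_width: 0.0603
t2.85 p [0.5961 0.0161 0.1512] q [-0.114  0.38  -0.057  1.134 -0.     2.835] 
 x [0.982 0.191 0.   ] y [ 0.191 -0.982  0.   ] z [ 0. -0. -1.] F [-0.3 -0.5  0.3] T [ 0.07 -0.04  0.01] w0.0603
```

View pics/w3.png

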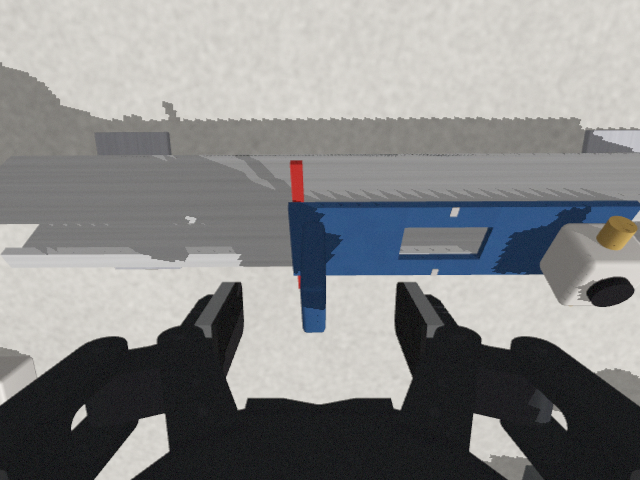

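View pics/s3.png

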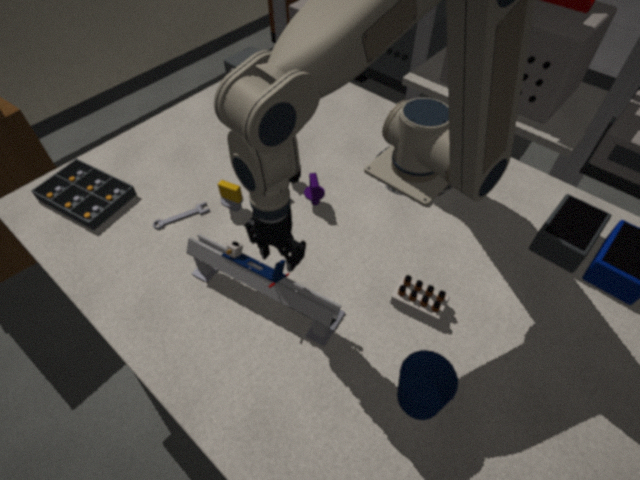

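The ear, with its top at about (313,320) in w3, is between the jaws. Next I'll lower and grip.

```bash
python3 -m inch '[[0,0,0.0245,0,0.05],[0,0,0,0,0.03],[0,0,0,0,0.02],[0,0,0,0,0.0],[0,0,0,0,0.0],[0,0,0,0,0.0],[0,0,0,0,0.0]]' 30; python3 - <<'E'
from h import *
st();snap("wrist","w4")
E
```

```text
t: 3.65
ee_pos: [0.5966, 0.0178, 0.1273]
orientation: [0.0, 0.995, 0.097, 0.001]
wrist_force: [-2.4, -0.5, 6.6]
gripper_width: 0.0096
t3.65 p [0.5966 0.0178 0.1273] q [-0.111  0.395 -0.097  1.076 -0.     2.836] 
 x [0.981 0.194 0.002] y [ 0.194 -0.981  0.001] z [ 0.002 -0.001 -1.   ] F [-2.4 -0.5  6.6] T [-0.08  0.33  0.04] w0.0096
```

View pics/w4.png

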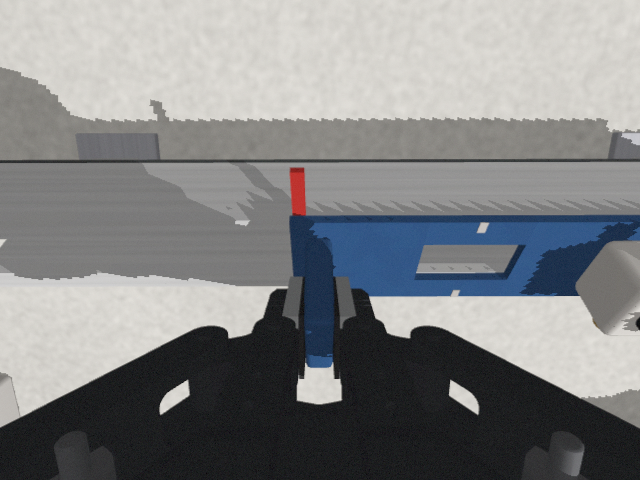

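```bash
python3 -m inch '[[0,-0.012,-0.001,0,0],[0,-0.02,0,0,0],[0,-0.02,0,0,0],[0,-0.012,0,0,0],[0,-0.004,0,0,0],[0,0,0,0,0],[0,0,0,0,0],[0,0,0,0,0]]'; python3 - <<'E'
from h import *
import fit
s,M=st();p,_=fit.run(F=fit.F[2:]);o,Mr=fit.rail(p);print(p[:6]);print(Mr.T@(np.array(s["ee_pos"])-o))
snap("wrist","w5");snap("top","t5");snap("scene","s5")
E
```

```text
t: 4.5
ee_pos: [0.5833, 0.0845, 0.1273]
orientation: [-0.0, 0.995, 0.097, 0.001]
wrist_force: [-0.4, 2.0, 5.5]
gripper_width: 0.0096
t4.50 p [0.5833 0.0845 0.1273] q [ 1.000e-03  3.840e-01 -1.150e-01  1.071e+00  1.000e-03  2.948e+00] 
 x [0.981 0.194 0.001] y [ 0.194 -0.981 -0.   ] z [ 0.001  0.001 -1.   ] F [-0.4  2.   5.5] T [ 0.45 -0.06  0.13] w0.0096
[ 0.61134955  0.02783383  0.09833597  0.19665909  0.53265347 -0.06858515]
[0.00055639 0.06102924 0.0333199 ]
```

View pics/w5.png

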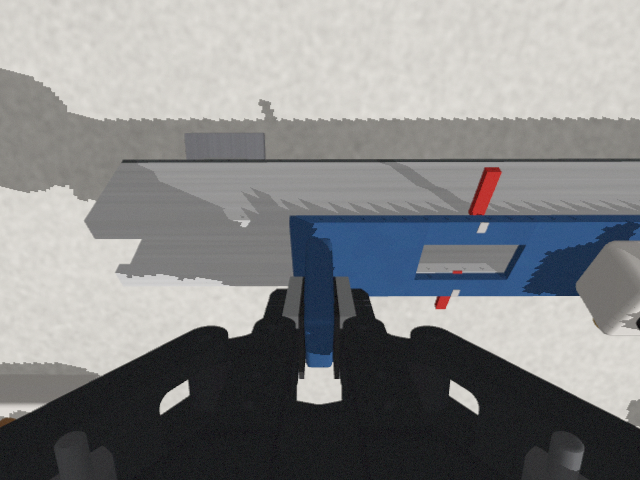

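```bash
python3 - <<'E'
from h import *
import fit,cv2
p,_=fit.run(F=fit.F[2:]);o,M=fit.rail(p)
for y in(-.002,0,.002):
  print(y,[proj("w5",o+M@np.array(v)).round(1).tolist() for v in ((.021,y,.004),(-.021,y,.004),(.023,y,.004),(-.023,y,.004),(.0412,y,p[8]),(-.0427,y,p[8]))])
a=cv2.imread("pics/w5.png");cv2.imwrite("pics/c6.png",cv2.resize(a[150:320,400:540],None,fx=3.5,fy=3.5,interpolation=cv2.INTER_CUBIC))
a=cv2.imread("pics/t5.png");cv2.imwrite("pics/c7.png",cv2.resize(a[140:240,240:430],None,fx=4.2,fy=4.2,interpolation=cv2.INTER_CUBIC))
E
```

```text
-0.002 [[484.3, 221.6], [455.7, 288.2], [485.9, 217.8], [454.6, 290.8], [496.8, 168.0], [441.7, 304.0]]
0 [[479.0, 221.6], [451.3, 288.2], [480.6, 217.8], [450.3, 290.8], [491.1, 168.0], [437.8, 304.0]]
0.002 [[473.7, 221.6], [447.0, 288.2], [475.2, 217.8], [445.9, 290.8], [485.4, 168.0], [433.8, 304.1]]
```

View pics/c6.png

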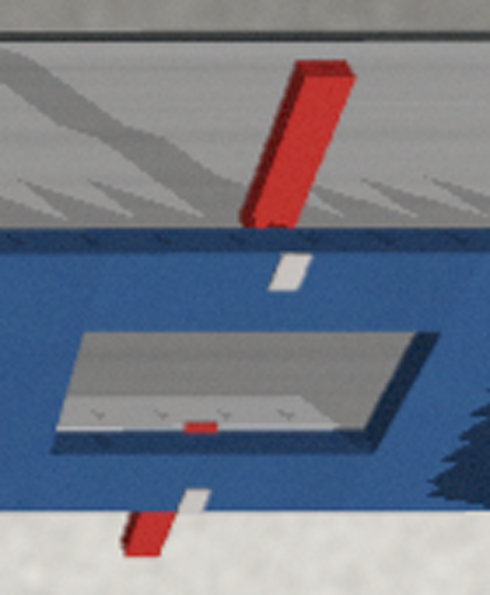

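View pics/c7.png

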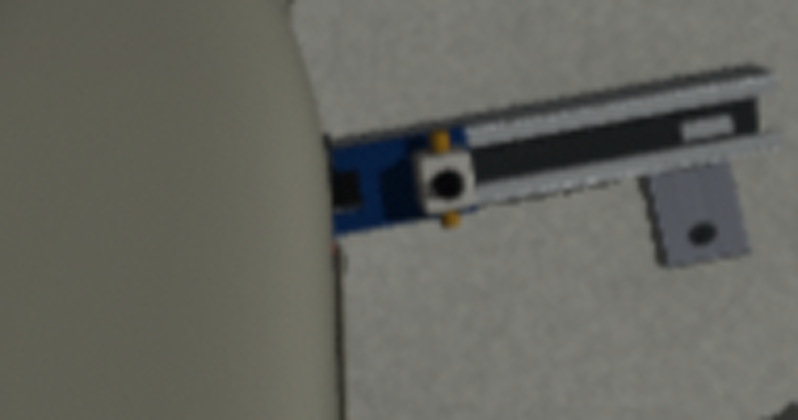

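Marks and tabs disagree by 1–2 mm in this oblique view. I'll release and look straight down over the mark to remove the parallax.

```bash
python3 -m inch '[[0,0,0,0,0.03],[0,0,0,0,0.05],[0,0,0,0,0.05],[0,0,-0.03,0,0.05],[-0.01,0.03,-0.04,0,0.05],[-0.01,0.031,-0.01,0,0.05],[0,0,0,0,0.05],[0,0,0,0,0.05]]'; python3 - <<'E'
from h import *
st();c=snap("wrist","w6");a=c["pixels"]
cv2.imwrite("pics/c8.png",cv2.resize(a[100:300,220:420],None,fx=3,fy=3,interpolation=cv2.INTER_CUBIC))
E
```

```text
t: 5.45
ee_pos: [0.5751, 0.0208, 0.206]
orientation: [-0.0, 0.995, 0.097, 0.0]
wrist_force: [0.5, 0.2, -0.4]
gripper_width: 0.0499
t5.45 p [0.5751 0.0208 0.206 ] q [-0.11   0.317 -0.008  1.245  0.     2.839] 
 x [0.981 0.192 0.   ] y [ 0.192 -0.981 -0.   ] z [ 0.  0. -1.] F [ 0.5  0.2 -0.4] T [ 0.01  0.03 -0.01] w0.0499
```

View pics/w6.png

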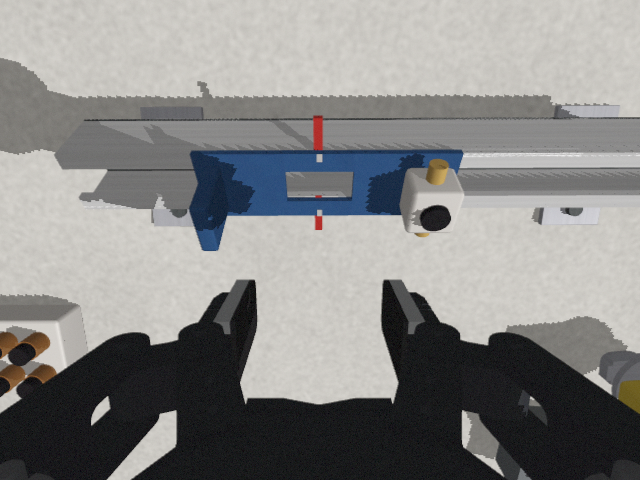

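View pics/c8.png

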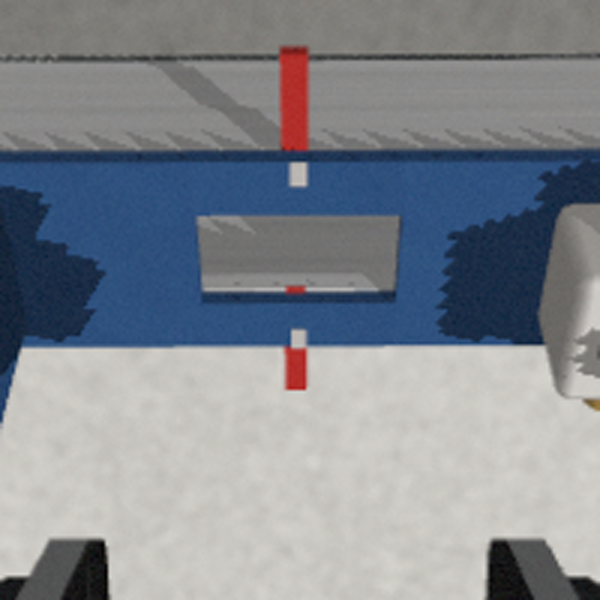

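Looking straight down (c8), the white lines are at x≈298 and the red tabs at 294–296. At 5 px/mm the bracket is within about 0.6 mm of the mark, so the slide is done.

The rows only turn the tool about its own z. The strut leans 30°, so I'll test in free air whether pushing past the reach limit tilts the tool.

```bash
python3 -m inch '[[0,-0.03,-0.04,0,0.05],[0.03,-0.035,-0.04,0,0.05],[0.05,-0.035,-0.02,0,0.05],[0.05,0,0,0,0.05],[0.05,0,0,0,0.05],[0,0,0,0,0.05]]'; python3 -c "
from h import *
st()"; python3 -m inch '[[0.05,0,0,0,0.05],[0,0,0,0,0.05]]'; python3 -c "
from h import *
st()"; python3 -m inch '[[0.04,0,0,0,0.05],[0,0,0,0,0.05]]'; python3 -c "
from h import *
st()"
```

```text
t: 6.1
ee_pos: [0.7245, 0.1399, 0.286]
orientation: [-0.0, 0.995, 0.098, -0.003]
wrist_force: [-0.8, -0.7, -1.8]
gripper_width: 0.0503
t6.10 p [0.7245 0.1399 0.286 ] q [0.077 0.623 0.703 1.658 0.    3.022] 
 x [ 0.981  0.196 -0.007] y [ 0.196 -0.981 -0.001] z [-0.007 -0.    -1.   ] F [-0.8 -0.7 -1.8] T [ 0.01 -0.03  0.02] w0.0503
t: 6.3
ee_pos: [0.7603, 0.1464, 0.2877]
orientation: [-0.0, 0.995, 0.098, -0.004]
wrist_force: [-0.5, 0.2, -1.4]
gripper_width: 0.0501
t6.30 p [0.7603 0.1464 0.2877] q [0.082 0.72  0.894 1.753 0.    3.027] 
 x [ 0.981  0.195 -0.008] y [ 0.195 -0.981 -0.001] z [-0.008 -0.    -1.   ] F [-0.5  0.2 -1.4] T [-0.03 -0.05 -0.05] w0.0501
t: 6.5
ee_pos: [0.7861, 0.1509, 0.2918]
orientation: [-0.0, 0.995, 0.098, -0.002]
wrist_force: [-0.1, -0.4, -1.2]
gripper_width: 0.0501
t6.50 p [0.7861 0.1509 0.2918] q [0.085 0.809 1.089 1.855 0.    3.031] 
 x [ 0.981  0.195 -0.004] y [ 0.195 -0.981 -0.001] z [-0.004 -0.    -1.   ] F [-0.1 -0.4 -1.2] T [-0.03  0.04 -0.01] w0.0501
```

```bash
python3 -m inch '[[0.04,0,0,0,0.05],[0.04,0,0,0,0.05],[0,0,0,0,0.05]]'; python3 -c "
from h import *
st()"; python3 -m inch '[[0.04,0,0,0,0.05],[0.04,0,0,0,0.05],[0,0,0,0,0.05]]'; python3 -c "
from h import *
st()"
```

```text
t: 6.8
ee_pos: [0.8308, 0.1596, 0.2745]
orientation: [-0.001, 0.995, 0.098, 0.016]
wrist_force: [0.6, 1.0, -0.9]
gripper_width: 0.0501
t6.80 p [0.8308 0.1596 0.2745] q [9.000e-02 9.510e-01 1.358e+00 1.946e+00 2.000e-03 3.036e+00] 
 x [0.98  0.194 0.031] y [ 0.194 -0.981  0.002] z [ 0.031  0.005 -1.   ] F [ 0.6  1.  -0.9] T [ 0.    0.06 -0.05] w0.0501
t: 7.1
ee_pos: [0.8317, 0.1595, 0.2737]
orientation: [-0.004, 0.995, 0.097, 0.016]
wrist_force: [-0.2, 0.1, -0.4]
gripper_width: 0.0502
t7.10 p [0.8317 0.1595 0.2737] q [0.088 0.954 1.362 1.947 0.008 3.034] 
 x [0.98  0.194 0.032] y [ 0.194 -0.981 -0.005] z [ 0.031  0.011 -0.999] F [-0.2  0.1 -0.4] T [-0.04  0.05  0.1 ] w0.0502
```

```bash
python3 -m inch '[[-0.02,0,0,0,0.05],[-0.02,0,0,0,0.05],[0,0,0,0,0.05],[0,0,0,0,0.05]]'; python3 -c "
from h import *
st()"
```

```text
t: 7.5
ee_pos: [0.7994, 0.1529, 0.2744]
orientation: [-0.004, 0.995, 0.097, 0.016]
wrist_force: [-0.3, 0.0, 0.2]
gripper_width: 0.05
t7.50 p [0.7994 0.1529 0.2744] q [0.083 0.786 0.993 1.746 0.008 3.03 ] 
 x [0.98  0.194 0.033] y [ 0.194 -0.981 -0.004] z [ 0.031  0.011 -0.999] F [-0.3  0.   0.2] T [0.01 0.01 0.02] w0.0500
```

```bash
python3 -m inch '[[-0.05,0,-0.04,0,0.05],[-0.05,0,-0.04,0,0.05],[-0.05,0,-0.04,0,0.05],[-0.03,-0.02,-0.04,0,0.05],[0,-0.025,-0.04,0,0.05],[0,0,0,0,0.05]]'; python3 -c "
from h import *
st()"; python3 -m inch '[[0,0,-0.04,0,0.05],[0,0,-0.04,0,0.05],[0,0,0,0,0.05]]'; python3 -c "
from h import *
st()"
```

```text
t: 8.1
ee_pos: [0.6466, 0.1683, 0.4475]
orientation: [-0.004, 0.995, 0.098, 0.026]
wrist_force: [0.7, 0.6, -0.0]
gripper_width: 0.0497
t8.10 p [0.6466 0.1683 0.4475] q [0.126 0.523 0.946 1.942 0.008 3.071] 
 x [0.979 0.196 0.053] y [ 0.196 -0.981 -0.004] z [ 0.051  0.014 -0.999] F [ 0.7  0.6 -0. ] T [ 0.01  0.01 -0.  ] w0.0497
t: 8.4
ee_pos: [0.6204, 0.1598, 0.4827]
orientation: [-0.006, 0.994, 0.097, 0.046]
wrist_force: [-0.1, 0.1, 0.3]
gripper_width: 0.0499
t8.40 p [0.6204 0.1598 0.4827] q [0.117 0.458 0.928 1.949 0.009 3.064] 
 x [0.977 0.193 0.092] y [ 0.194 -0.981 -0.002] z [ 0.09   0.02  -0.996] F [-0.1  0.1  0.3] T [-0.04  0.11  0.04] w0.0499
```

Pushing past j4's limit does tilt the tool, outward and in the direction the strut needs, and the tilt stays (about 5° now). Before grasping the upright bolt I want the tool vertical again, so I'll see what the inner limit does.

```bash
python3 -m inch '[[-0.043,-0.008,0.027,0,0.05],[-0.043,-0.008,0.027,0,0.05],[-0.043,-0.008,0.027,0,0.05],[-0.043,-0.008,0.027,0,0.05],[-0.043,-0.008,0.027,0,0.05],[-0.043,-0.008,0.027,0,0.05],[0,0,0,0,0.05]]'; python3 -c "
from h import *
st()"; python3 -m inch '[[-0.03,0,0,0,0.05],[-0.03,0,0,0,0.05],[0,0,0,0,0.05]]'; python3 -c "
from h import *
st()"; python3 -m inch '[[-0.03,0,0,0,0.05],[-0.03,0,0,0,0.05],[0,0,0,0,0.05]]'; python3 -c "
from h import *
st()"
```

```text
t: 9.1
ee_pos: [0.3941, 0.1598, 0.3118]
orientation: [-0.005, 0.995, 0.098, 0.035]
wrist_force: [-0.7, 0.3, 0.6]
gripper_width: 0.0498
t9.10 p [0.3941 0.1598 0.3118] q [ 0.185 -0.015 -0.148  1.368  0.004  3.13 ] 
 x [0.978 0.194 0.07 ] y [ 0.195 -0.981 -0.003] z [ 0.068  0.017 -0.998] F [-0.7  0.3  0.6] T [-0.05  0.07 -0.04] w0.0498
t: 9.4
ee_pos: [0.3414, 0.1487, 0.3131]
orientation: [-0.006, 0.994, 0.097, 0.041]
wrist_force: [-0.7, 0.1, -0.1]
gripper_width: 0.05
t9.40 p [0.3414 0.1487 0.3131] q [ 0.181 -0.116 -0.237  1.367  0.004  3.128] 
 x [0.978 0.193 0.083] y [ 0.194 -0.981 -0.003] z [ 0.081  0.019 -0.997] F [-0.7  0.1 -0.1] T [-0.    0.07 -0.03] w0.0500
t: 9.7
ee_pos: [0.283, 0.1371, 0.3081]
orientation: [-0.006, 0.994, 0.097, 0.041]
wrist_force: [0.0, 0.5, -0.1]
gripper_width: 0.0494
t9.70 p [0.283  0.1371 0.3081] q [ 0.178 -0.22  -0.328  1.38   0.004  3.125] 
 x [0.978 0.193 0.083] y [ 0.194 -0.981 -0.003] z [ 0.081  0.019 -0.997] F [ 0.   0.5 -0.1] T [-0.01  0.08 -0.01] w0.0494
```

```bash
python3 -m inch '[[0,0,0,-8,0.05],[0,0,0,-8,0.05],[0,0,0,-8,0.05],[0,0,0,0,0.05]]'; python3 - <<'E'
from h import *
st()
for n,uv,z in(("vials",(207,284),.06),("v corner",(236,297),.06),("v2",(182,304),.0),("spanner",(483,205),.005),("bigbolt",(455,247),.02),("purple",(390,322),.05),("black",(435,333),.05),("bolt",(438,291),.08)): print(n,atz("top1",uv,z).round(3))
print("dir",[atz("w1",u,.08).round(4) for u in((322,142),(342,190))])
E
```

```text
t: 10.1
ee_pos: [0.2857, 0.1375, 0.3078]
orientation: [0.003, 0.952, 0.303, 0.041]
wrist_force: [-0.0, -0.0, -0.3]
gripper_width: 0.0499
t10.10 p [0.2857 0.1375 0.3078] q [ 0.178 -0.215 -0.326  1.377  0.004  2.704] 
 x [0.813 0.577 0.077] y [ 0.576 -0.817  0.031] z [ 0.081  0.019 -0.997] F [-0.  -0.  -0.3] T [-0.06  0.08  0.04] w0.0499
vials [0.395 0.269 0.06 ]
v corner [0.366 0.203 0.06 ]
v2 [0.353 0.339 0.   ]
spanner [ 0.597 -0.379  0.005]
bigbolt [ 0.49 -0.3   0.02]
purple [ 0.314 -0.137  0.05 ]
black [ 0.291 -0.236  0.05 ]
bolt [ 0.381 -0.238  0.08 ]
dir [array([ 0.398 , -0.2353,  0.08  ]), array([ 0.3679, -0.2612,  0.08  ])]
```

```bash
python3 -m inch '[[0,0.01,0.04,0,0.05],[0,0.01,0.04,0,0.05],[0,0,0.04,0,0.05],[0,0,0.03,0,0.05],[0,0,0,0,0.05]]'; python3 -c "
from h import *
st()"; python3 -m inch '[[-0.015,-0.01,0,0,0.05],[-0.015,-0.01,0,0,0.05],[0,0,0,0,0.05]]'; python3 -c "
from h import *
st()"
```

```text
t: 10.6
ee_pos: [0.3066, 0.1235, 0.1558]
orientation: [0.003, 0.953, 0.3, 0.038]
wrist_force: [0.1, -0.7, 0.3]
gripper_width: 0.0497
t10.60 p [0.3066 0.1235 0.1558] q [ 0.119 -0.117 -0.647  0.965  0.009  2.652] 
 x [0.817 0.572 0.071] y [ 0.572 -0.82   0.028] z [ 0.074  0.018 -0.997] F [ 0.1 -0.7  0.3] T [-0.    0.1  -0.01] w0.0497
t: 10.9
ee_pos: [0.271, 0.123, 0.1568]
orientation: [0.003, 0.953, 0.301, 0.042]
wrist_force: [-0.5, 0.2, 0.4]
gripper_width: 0.0499
t10.90 p [0.271  0.123  0.1568] q [ 0.133 -0.187 -0.697  0.977  0.008  2.663] 
 x [0.815 0.574 0.077] y [ 0.573 -0.819  0.031] z [ 0.081  0.019 -0.997] F [-0.5  0.2  0.4] T [ 0.02  0.09 -0.  ] w0.0499
```

```bash
python3 -m inch '[[0,0,0.04,0,0.05],[0,0,0.04,0,0.05],[0,0,0.02,0,0.05],[0,0,0,0,0.05]]'; python3 -c "
from h import *
st()"; python3 -m inch '[[-0.015,-0.01,0,0,0.05],[-0.015,-0.01,0,0,0.05],[0,0,0,0,0.05]]'; python3 -c "
from h import *
st()"
```

```text
t: 11.3
ee_pos: [0.2799, 0.1247, 0.055]
orientation: [0.003, 0.953, 0.301, 0.04]
wrist_force: [-1.7, -0.4, 0.3]
gripper_width: 0.0499
t11.30 p [0.2799 0.1247 0.055 ] q [ 0.136 -0.035 -0.887  0.639  0.008  2.665] 
 x [0.815 0.574 0.074] y [ 0.574 -0.819  0.03 ] z [ 0.078  0.019 -0.997] F [-1.7 -0.4  0.3] T [-0.03  0.08 -0.02] w0.0499
t: 11.6
ee_pos: [0.2419, 0.1238, 0.0536]
orientation: [0.003, 0.952, 0.302, 0.041]
wrist_force: [-0.4, -0.0, 0.4]
gripper_width: 0.0502
t11.60 p [0.2419 0.1238 0.0536] q [ 0.153 -0.101 -0.949  0.64   0.007  2.681] 
 x [0.814 0.575 0.077] y [ 0.575 -0.818  0.031] z [ 0.08   0.019 -0.997] F [-0.4 -0.   0.4] T [-0.06  0.06  0.04] w0.0502
```

```bash
python3 -m inch '[[-0.015,-0.01,0.015,0,0.05],[-0.012,-0.009,0,0,0.05],[0,0,0,0,0.05]]'; python3 -c "
from h import *
st()"; python3 -m inch '[[-0.012,-0.009,0,0,0.05],[-0.012,-0.009,0,0,0.05],[0,0,0,0,0.05]]'; python3 -c "
from h import *
st();snap('scene','s7')"
```

```text
t: 11.9
ee_pos: [0.2099, 0.124, 0.0355]
orientation: [0.003, 0.952, 0.302, 0.041]
wrist_force: [-0.2, 0.6, 0.3]
gripper_width: 0.0498
t11.90 p [0.2099 0.124  0.0355] q [ 0.178 -0.121 -1.03   0.581  0.004  2.706] 
 x [0.814 0.576 0.075] y [ 0.575 -0.817  0.03 ] z [ 0.079  0.019 -0.997] F [-0.2  0.6  0.3] T [-0.04  0.03 -0.  ] w0.0498
t: 12.2
ee_pos: [0.1851, 0.1285, 0.0415]
orientation: [0.004, 0.952, 0.302, 0.038]
wrist_force: [0.7, 0.2, -0.5]
gripper_width: 0.0501
t12.20 p [0.1851 0.1285 0.0415] q [ 2.290e-01 -1.700e-01 -1.041e+00  6.220e-01 -1.000e-03  2.755e+00] 
 x [0.814 0.576 0.071] y [ 0.576 -0.817  0.03 ] z [ 0.075  0.016 -0.997] F [ 0.7  0.2 -0.5] T [0.02 0.04 0.03] w0.0501
```

View pics/s7.png

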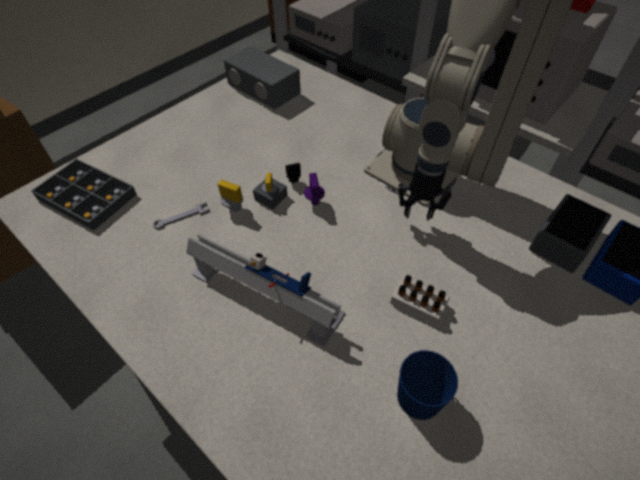

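The untilt at the inner limit is too weak. The remaining 4.5° tilt is harmless: the entry is loose along the slot, and pressing the washer flat will pivot the bolt about the pad normal. So I'll go to the bolt.

```bash
python3 -m inch '[[0.01,0.01,-0.04,0,0.06],[0.02,0.02,-0.04,-5,0.06],[0.03,0.02,-0.04,0,0.06],[0.03,0.02,-0.045,0,0.06],[0,0.045,-0.02,0,0.06],[-0.02,0.045,0,0,0.06],[-0.025,0.045,0,0,0.06],[-0.025,0.045,0,0,0.06],[-0.025,0.045,0,0,0.06],[-0.025,0.045,0,0,0.06],[-0.02,0.04,0,0,0.06],[0,0,0,0,0.06]]'; python3 -c "
from h import *
st();snap('wrist','w8')"
```

```text
t: 13.45
ee_pos: [0.3718, -0.1999, 0.2257]
orientation: [0.006, 0.939, 0.341, 0.038]
wrist_force: [0.4, 0.3, -0.2]
gripper_width: 0.0598
t13.45 p [ 0.3718 -0.1999  0.2257] q [-0.733  0.015 -0.338  1.173  0.061  1.713] 
 x [0.764 0.641 0.067] y [ 0.64  -0.767  0.037] z [ 0.075  0.015 -0.997] F [ 0.4  0.3 -0.2] T [ 0.06  0.05 -0.01] w0.0598
```

View pics/w8.png

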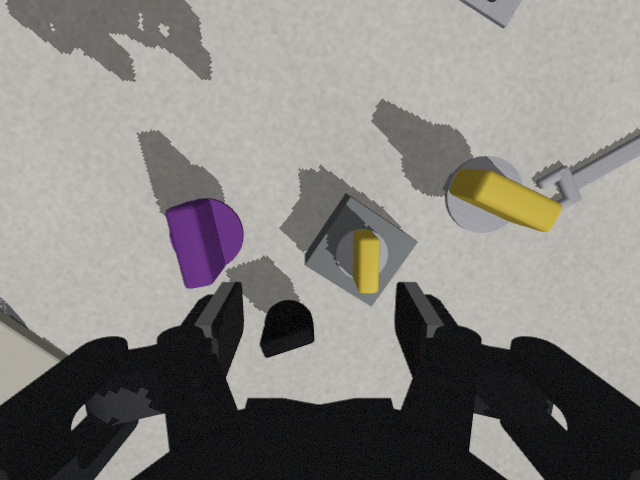

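```bash
python3 - <<'E'
import cv2,numpy as np
a=cv2.imread("pics/w8.png")[190:310,300:420];b=cv2.imread("pics/w1.png")[110:215,280:385]
cv2.imwrite("pics/c9.png",np.hstack([cv2.resize(a,(400,400),interpolation=cv2.INTER_CUBIC),cv2.resize(b,(400,400),interpolation=cv2.INTER_CUBIC)]))
E
```

```text
(no output)
```

View pics/c9.png

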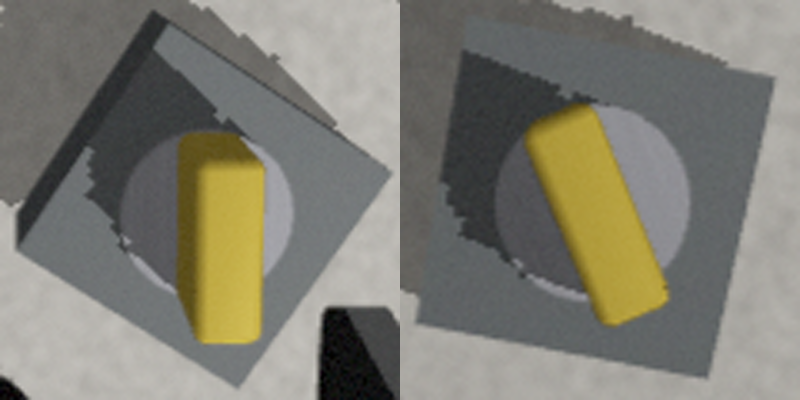

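```bash
python3 - <<'E'
from h import *
ht,e=tri([("w8",(369,266.2)),("w1",(332.5,167.7))]);print("handle top",ht.round(4),np.round(e,4))
w,e=tri([("w8",(362,254.5)),("w1",(330.4,163))]);print("washer top",w.round(4),np.round(e,4))
for z,a,b in((.08,(369,266.2),(332.5,167.7)),(.044,(362,254.5),(330.4,163))): print(z,atz("w8",a,z).round(4),atz("w1",b,z).round(4))
A=atz("w8",(300+230.5/3.333,190+164/3.333),.08);B=atz("w8",(300+228.5/3.333,190+343/3.333),.08);d=A-B;print("yaw w8",np.degrees(np.arctan2(d[1],d[0])),np.linalg.norm(d))
f=lambda x,y:(280+(x-400)/3.81,110+y/3.81)
A=atz("w1",f(563,129),.08);B=atz("w1",f(638,310),.08);d=A-B;print("yaw w1",np.degrees(np.arctan2(d[1],d[0])),np.linalg.norm(d))
s,M=st();tx=np.degrees(np.arctan2(M[1,0],M[0,0]));print("tool yaw",tx)
p=np.array(s["ee_pos"]);print("delta in tool to handle ctr z.065",M.T@(np.array([ht[0],ht[1],.065])-p))
E
```

```text
handle top [ 0.382  -0.2489  0.078 ] [0.0001 0.0001]
washer top [ 0.3827 -0.248   0.0457] [0.0001 0.0001]
0.08 [ 0.3824 -0.2483  0.08  ] [ 0.3821 -0.2488  0.08  ]
0.044 [ 0.3824 -0.2485  0.044 ] [ 0.3827 -0.2481  0.044 ]
yaw w8 40.74984618355697 0.04206024876719935
yaw w1 40.59017528718557 0.039366378536526386
t13.50 p [ 0.3709 -0.1974  0.2256] q [-0.731  0.012 -0.34   1.174  0.061  1.715] 
 x [0.764 0.642 0.067] y [ 0.641 -0.767  0.035] z [ 0.074  0.016 -0.997] F [-0.7  1.4 -0.1] T [0.01 0.13 0.05] w0.0598
tool yaw 40.03304994630917
delta in tool to handle ctr z.065 [-0.03537214  0.04101692  0.16017605]
```

```bash
python3 -m inch '[[-0.0354,0.041,0,-0.6,0.045],[0,0,0.04,0,0.045],[0,0,0.04,0,0.045],[0,0,0.04,0,0.045],[0,0,0.015,0,0.045],[0,0,0,0,0.045],[0,0,0,0,0.045]]'; python3 -c "
from h import *
s,M=st();print(M.T@(np.array([.382,-.2487,.066])-np.array(s['ee_pos'])));snap('wrist','w9');"
```

```text
t: 14.2
ee_pos: [0.3803, -0.2421, 0.0914]
orientation: [0.006, 0.936, 0.349, 0.038]
wrist_force: [0.6, -0.8, 0.3]
gripper_width: 0.045
t14.20 p [ 0.3803 -0.2421  0.0914] q [-0.794  0.174 -0.53   0.826  0.065  1.637] 
 x [0.754 0.653 0.067] y [ 0.652 -0.757  0.037] z [ 0.075  0.016 -0.997] F [ 0.6 -0.8  0.3] T [-0.    0.04 -0.01] w0.0450
[-0.00475178  0.00513191  0.02533807]
```

View pics/w9.png

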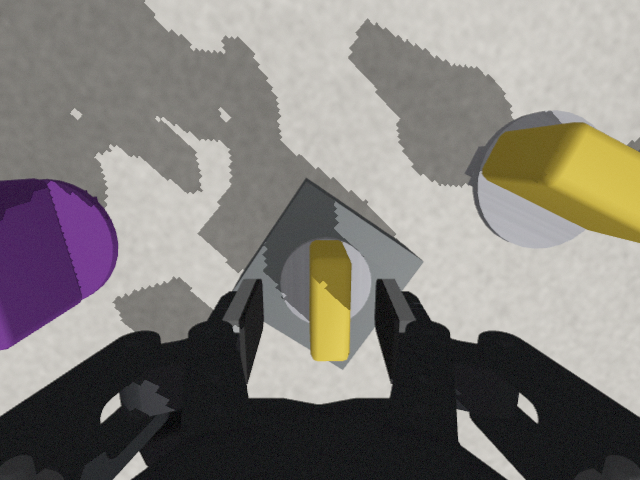

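```bash
python3 -m inch '[[-0.0047,0.005,0,0,0.045],[0,0,0.025,0,0.045],[0,0,0,0,0.045],[0,0,0,0,0.025],[0,0,0,0,0.0],[0,0,0,0,0.0],[0,0,0,0,0.0],[0,0,0,0,0.0]]' 50; python3 -c "
from h import *
s,M=st();print(M.T@(np.array([.382,-.2487,.066])-np.array(s['ee_pos'])));snap('wrist','w10');"
```

```text
t: 15.05
ee_pos: [0.3818, -0.2493, 0.0671]
orientation: [0.006, 0.937, 0.348, 0.038]
wrist_force: [-0.5, 1.1, 7.2]
gripper_width: 0.0152
t15.05 p [ 0.3818 -0.2493  0.0671] q [-0.803  0.21  -0.559  0.76   0.065  1.628] 
 x [0.755 0.653 0.067] y [ 0.652 -0.758  0.038] z [ 0.076  0.015 -0.997] F [-0.5  1.1  7.2] T [0.37 0.43 0.03] w0.0152
[ 0.00046088 -0.00038752  0.00108925]
```

View pics/w10.png

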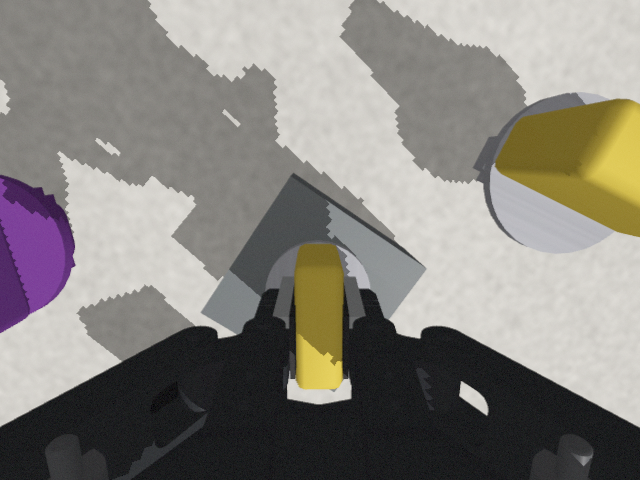

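```bash
python3 -m inch '[[0,0,-0.02,0,0],[0,0,-0.04,0,0],[0,0,-0.04,0,0],[0,0,-0.04,0,0],[0,0,-0.03,0,0],[0,0,0,0,0]]'; python3 -c "
from h import *
s,M=st();snap('wrist','w11');snap('scene','s11')"
```

```text
t: 15.7
ee_pos: [0.3697, -0.2528, 0.24]
orientation: [0.009, 0.937, 0.348, 0.039]
wrist_force: [0.3, -0.7, -2.2]
gripper_width: 0.0151
t15.70 p [ 0.3697 -0.2528  0.24  ] q [-0.829  0.052 -0.261  1.21   0.066  1.602] 
 x [0.754 0.653 0.067] y [ 0.651 -0.757  0.045] z [ 0.08   0.01  -0.997] F [ 0.3 -0.7 -2.2] T [-0.05  0.08 -0.02] w0.0151
```

View pics/w11.png

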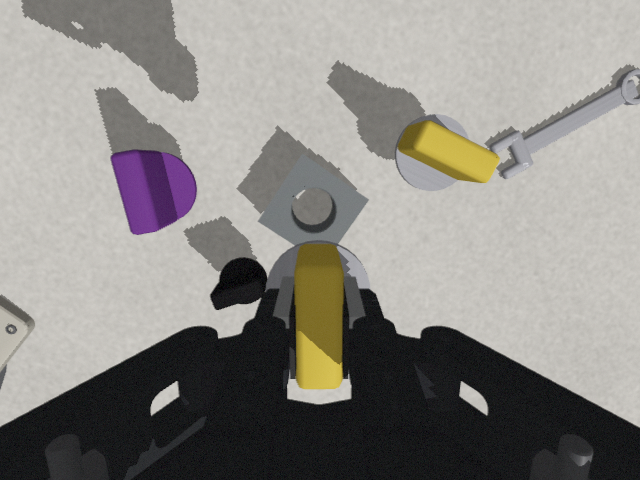

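View pics/s11.png

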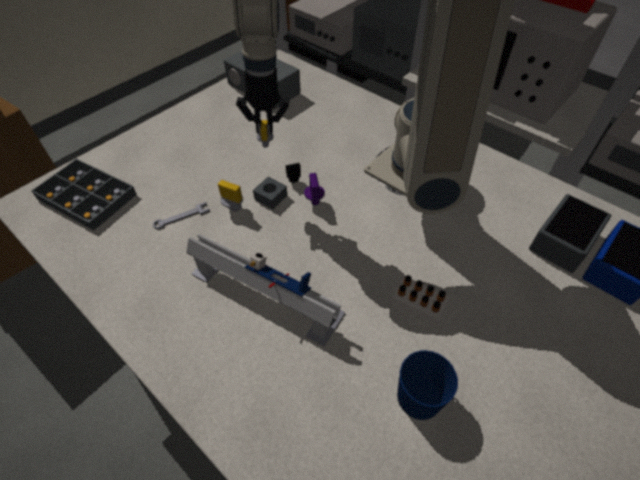

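The bolt hangs in the grip with the stand empty at (313,205) in w11. I'll carry it to the tilt spot.

```bash
python3 -m inch '[[0.0447,-0.021,-0.02,0,0],[0.0447,-0.021,-0.02,0,0],[0.0447,-0.021,-0.02,0,0],[0.0447,-0.021,-0.02,0,0],[0.0447,-0.021,-0.02,0,0],[0.0447,-0.021,-0.02,0,0],[0.0447,-0.021,-0.02,0,0],[0.0447,-0.021,-0.015,0,0],[0.0447,-0.021,-0.015,0,0],[0.0447,-0.021,-0.015,0,0],[0,0,0,0,0]]' ; python3 -m inch '[[0,0,0,-8.5,0],[0,0,0,-8.5,0],[0,0,0,-8.5,0],[0,0,0,-8.5,0],[0,0,0,-8.5,0],[0,0,0,-8.5,0],[0,0,0,-8.5,0],[0,0,0,0,0]]'; python3 -c "
from h import *
s,M=st()"
```

```text
t: 16.9
ee_pos: [0.5476, 0.1773, 0.4295]
orientation: [0.005, 0.936, 0.35, 0.037]
wrist_force: [-1.0, -0.1, -1.6]
gripper_width: 0.0156
t: 17.7
ee_pos: [0.5457, 0.1723, 0.4294]
orientation: [0.023, 0.64, 0.768, 0.029]
wrist_force: [0.1, -0.4, -1.8]
gripper_width: 0.0152
t17.70 p [0.5457 0.1723 0.4294] q [0.157 0.269 0.487 1.714 0.004 1.547] 
 x [-0.18   0.984  0.002] y [0.981 0.18  0.074] z [ 0.072  0.016 -0.997] F [ 0.1 -0.4 -1.8] T [0.01 0.07 0.  ] w0.0152
```

```bash
python3 -m inch '[[0.01,0.03,-0.04,0,0],[0.01,0.03,-0.04,0,0],[0,0.03,-0.04,0,0],[0,0.03,-0.04,0,0],[0,0.03,-0.04,0,0],[0,0.03,-0.04,0,0],[0,0,0,0,0]]'; python3 -c "
from h import *
s,M=st()"
```

```text
t: 18.4
ee_pos: [0.6239, 0.1945, 0.5473]
orientation: [0.076, 0.638, 0.76, 0.098]
wrist_force: [-0.2, 0.1, -1.6]
gripper_width: 0.0154
t18.40 p [0.6239 0.1945 0.5473] q [0.169 0.44  1.065 1.948 0.011 1.566] 
 x [-0.175  0.984  0.01 ] y [0.955 0.167 0.245] z [ 0.24   0.053 -0.969] F [-0.2  0.1 -1.6] T [-0.08  0.32 -0.03] w0.0154
```

```bash
python3 -m inch '[[0,0.02,-0.04,0,0],[0,0.02,-0.04,0,0],[0,0.02,-0.04,0,0],[0,0,0,0,0]]'; python3 -c "
from h import *
s,M=st()"
```

```text
t: 18.8
ee_pos: [0.611, 0.187, 0.6012]
orientation: [0.108, 0.631, 0.755, 0.139]
wrist_force: [-0.7, 0.2, -0.8]
gripper_width: 0.0152
t18.80 p [0.611  0.187  0.6012] q [0.157 0.395 1.127 1.949 0.02  1.553] 
 x [-0.18   0.984  0.012] y [0.923 0.165 0.347] z [ 0.339  0.074 -0.938] F [-0.7  0.2 -0.8] T [-0.05  0.4  -0.  ] w0.0152
```

```bash
python3 -m inch '[[0,0.015,-0.04,0,0],[0,0.015,-0.04,0,0],[0,0.015,-0.04,0,0],[0,0,0,0,0]]'; python3 -c "
from h import *
s,M=st()"
```

```text
t: 19.2
ee_pos: [0.5804, 0.1767, 0.6529]
orientation: [0.137, 0.625, 0.748, 0.174]
wrist_force: [-0.4, -0.5, -0.1]
gripper_width: 0.0153
t19.20 p [0.5804 0.1767 0.6529] q [0.144 0.327 1.151 1.949 0.029 1.542] 
 x [-0.181  0.983  0.014] y [0.888 0.158 0.432] z [ 0.422  0.09  -0.902] F [-0.4 -0.5 -0.1] T [-0.12  0.53  0.02] w0.0153
```

```bash
python3 -m inch '[[0,0.013,-0.04,0,0],[0,0.013,-0.04,0,0],[0,0.013,-0.035,0,0],[0,0,0,0,0]]'; python3 -c "
from h import *
s,M=st()
import fit
p,_=fit.run(F=fit.F[2:]);o,R_=fit.rail(p);print('tool axes in rail', (R_.T@M).round(3))"
```

```text
t: 19.6
ee_pos: [0.5434, 0.1664, 0.6995]
orientation: [0.162, 0.619, 0.741, 0.206]
wrist_force: [-0.6, -0.4, -0.1]
gripper_width: 0.0152
t19.60 p [0.5434 0.1664 0.6995] q [0.131 0.255 1.162 1.949 0.039 1.533] 
 x [-0.182  0.983  0.014] y [0.85  0.15  0.506] z [ 0.495  0.104 -0.863] F [-0.6 -0.4 -0.1] T [-0.08  0.57 -0.01] w0.0152
tool axes in rail [[ 0.019  1.    -0.002]
 [ 1.    -0.019  0.005]
 [ 0.005 -0.002 -1.   ]]
```

The tool is now within 0.3° of the strut's normal. I'll go to hover above the hole.

```bash
python3 -m inch '[[-0.0139,-0.0244,0.038,0,0],[-0.0139,-0.0244,0.038,0,0],[-0.0139,-0.0244,0.038,0,0],[-0.0139,-0.0244,0.038,0,0],[-0.0139,-0.0244,0.038,0,0],[-0.0139,-0.0244,0.038,0,0],[-0.0139,-0.0244,0.038,0,0],[-0.0139,-0.0244,0.038,0,0],[-0.0139,-0.0244,0.038,0,0],[-0.0139,-0.0244,0.038,-1,0],[-0.0139,-0.0244,0.038,0,0],[0,0,0,0,0]]'; cat >> h.py <<'E'
def rl():
    import fit
    p,_=fit.run(F=fit.F[2:]);o,Q=fit.rail(p);s,M=st();print('tool in rail\n',(Q.T@M).round(3),"TCP local mm",(1e3*Q.T@(np.array(s["ee_pos"])-o)).round(2),"F rail",(Q.T@np.array(s["wrist_force"])).round(1));return o,Q
E
python3 -c "
from h import *
rl();snap('wrist','w12');snap('scene','s12');snap('top','t12')"
```

```text
t: 20.8
ee_pos: [0.549, 0.03, 0.2328]
orientation: [0.156, 0.615, 0.747, 0.198]
wrist_force: [-0.5, -0.9, -2.0]
gripper_width: 0.0152
t20.80 p [0.549  0.03   0.2328] q [-0.198 -0.015 -0.469  0.643  0.197  1.227] 
 x [-0.194  0.981  0.01 ] y [0.857 0.165 0.488] z [ 0.477  0.104 -0.873] F [-0.5 -0.9 -2. ] T [-0.11  0.59  0.03] w0.0152
tool in rail
 [[ 0.006  1.    -0.023]
 [ 1.    -0.006  0.008]
 [ 0.008 -0.023 -1.   ]] TCP local mm [ 15.98  14.28 146.7 ] F rail [-1.6 -0.8 -1.4]
```

View pics/w12.png

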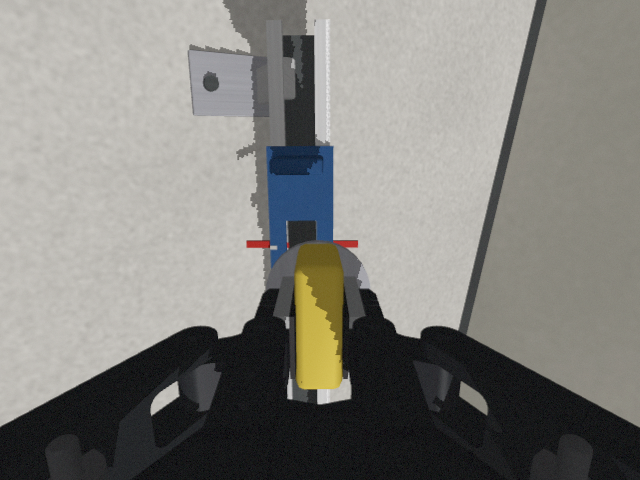

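View pics/s12.png

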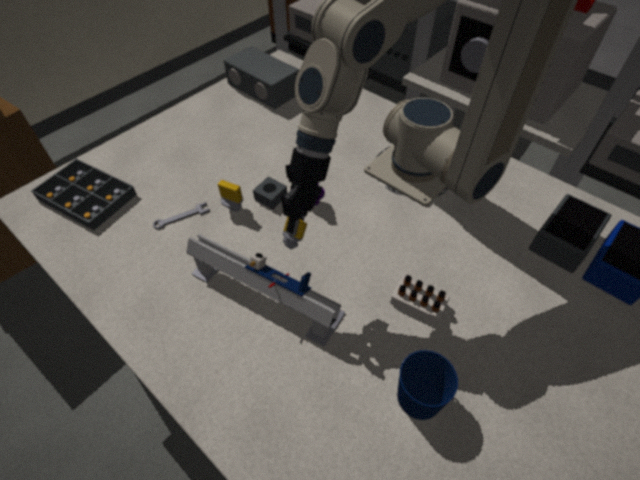

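```bash
python3 -m inch '[[-0.011,-0.016,0.02,0,0],[0,0,0.03,0,0],[0,0,0,0,0],[0,0,0,0,0],[0,0,0,0,0]]'; 
python3 -c "
from h import *
rl();snap('wrist','w13');snap('scene','s13');snap('top','t13')
a=cv2.imread('pics/s13.png')[200:320,230:350];b=cv2.imread('pics/w13.png')[150:310,220:420]
cv2.imwrite('pics/c13.png',np.hstack([cv2.resize(a,(400,400),interpolation=2),cv2.resize(b,(400,320),interpolation=2) if 0 else cv2.copyMakeBorder(cv2.resize(b,(400,320),interpolation=2),0,80,0,0,0)]))
"
```

```text
t: 21.45
ee_pos: [0.5668, 0.0225, 0.1918]
orientation: [0.163, 0.612, 0.747, 0.202]
wrist_force: [0.6, -0.4, -2.2]
gripper_width: 0.015
t21.45 p [0.5668 0.0225 0.1918] q [-0.208  0.042 -0.532  0.51   0.203  1.216] 
 x [-0.197  0.98   0.005] y [0.849 0.168 0.501] z [ 0.491  0.103 -0.865] F [ 0.6 -0.4 -2.2] T [-0.13  0.51 -0.05] w0.0150
tool in rail
 [[ 0.001  1.    -0.008]
 [ 1.    -0.001  0.005]
 [ 0.005 -0.008 -1.   ]] TCP local mm [  8.89   3.48 103.26] F rail [-0.6 -0.5 -2.2]
```

View pics/w13.png

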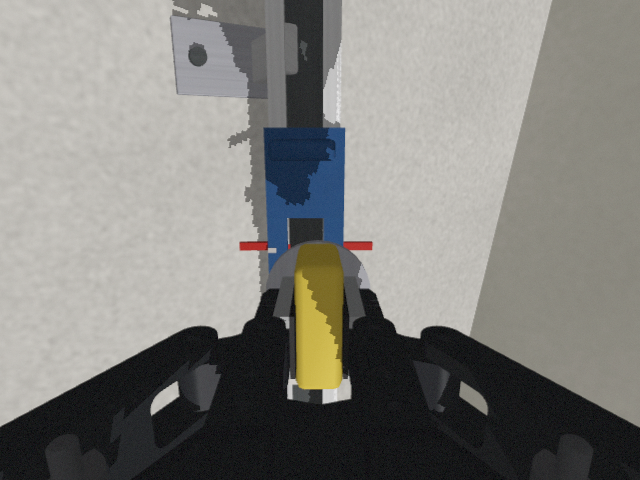

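View pics/c13.png

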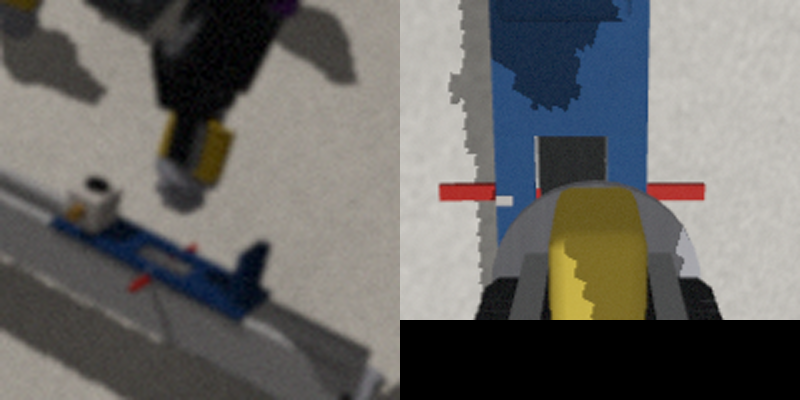

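```bash
python3 -m inch '[[0,-0.0055,0.014,0,0],[0,-0.0025,0.01,0,0],[0,0,0,0,0],[0,0,0,0,0],[0,0,0,0,0]]'; 
python3 -c "
from h import *
rl();snap('wrist','w14');snap('scene','s14');snap('top','t14')
a=cv2.imread('pics/s14.png')[200:320,230:350];b=cv2.imread('pics/w14.png')[150:310,220:420]
cv2.imwrite('pics/c14.png',np.hstack([cv2.resize(a,(400,400),interpolation=2),cv2.copyMakeBorder(cv2.resize(b,(400,320),interpolation=2),0,80,0,0,0)]))
"
```

```text
t: 22.1
ee_pos: [0.571, 0.0233, 0.1651]
orientation: [0.162, 0.613, 0.747, 0.202]
wrist_force: [-0.3, 0.6, -0.9]
gripper_width: 0.0155
t22.10 p [0.571  0.0233 0.1651] q [-0.204  0.076 -0.57   0.438  0.201  1.22 ] 
 x [-0.196  0.981  0.006] y [0.85  0.167 0.499] z [ 0.489  0.103 -0.866] F [-0.3  0.6 -0.9] T [-0.08  0.54  0.02] w0.0155
tool in rail
 [[ 0.002  1.    -0.01 ]
 [ 1.    -0.002  0.005]
 [ 0.005 -0.01  -1.   ]] TCP local mm [-0.91  3.45 78.08] F rail [-0.6  0.7 -0.7]
```

View pics/w14.png

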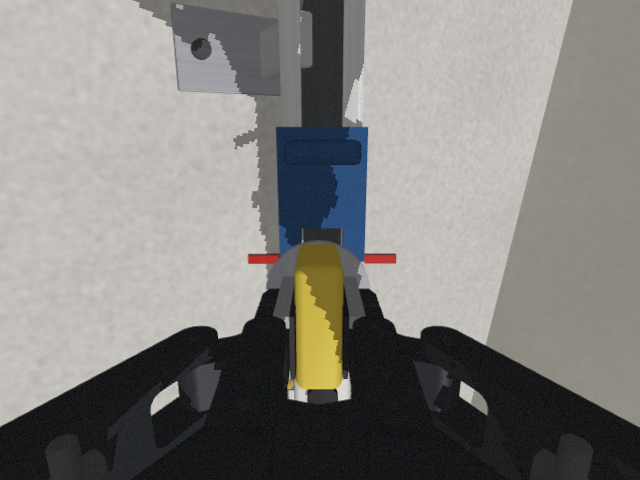

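View pics/c14.png

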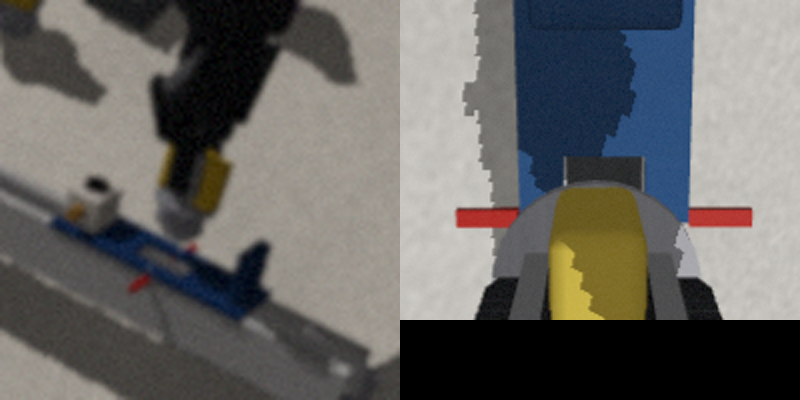

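```bash
python3 -m inch '[[0,0.0018,0.018,0,0],[0,0,0.006,0,0],[0,0,0.006,0,0],[0,0,0,0,0],[0,0,0,0,0]]'; 
python3 -c "
from h import *
rl();snap('wrist','w15')
b=cv2.imread('pics/w15.png')[150:310,220:420];cv2.imwrite('pics/c15.png',cv2.resize(b,(600,480),interpolation=2))
"
```

```text
t: 22.75
ee_pos: [0.5869, 0.0268, 0.1395]
orientation: [0.161, 0.613, 0.747, 0.201]
wrist_force: [0.6, 0.1, -1.0]
gripper_width: 0.0153
t22.75 p [0.5869 0.0268 0.1395] q [-0.189  0.131 -0.584  0.369  0.194  1.234] 
 x [-0.196  0.981  0.006] y [0.851 0.167 0.499] z [ 0.488  0.103 -0.867] F [ 0.6  0.1 -1. ] T [-0.11  0.56 -0.01] w0.0153
tool in rail
 [[ 0.002  1.    -0.011]
 [ 1.    -0.002  0.006]
 [ 0.006 -0.011 -1.   ]] TCP local mm [ 0.05  3.75 47.8 ] F rail [-0.  -0.  -1.2]
```

View pics/c15.png

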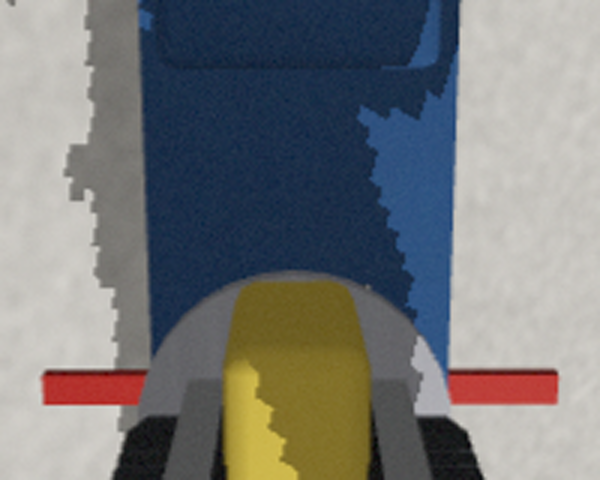

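No contact force, and the nose is already below the lips. I'll continue.

```bash
python3 -m inch '[[0,0,0.005,0,0],[0,0,0.005,0,0],[0,0,0,0,0],[0,0,0,0,0]]'; 
python3 -c "
from h import *
rl()"; python3 -m inch '[[0,0,0.004,0,0],[0,0,0.002,0,0],[0,0,0,0,0],[0,0,0,0,0]]'; 
python3 -c "
from h import *
rl()"
```

```text
t: 23.2
ee_pos: [0.5918, 0.0278, 0.1305]
orientation: [0.161, 0.613, 0.747, 0.201]
wrist_force: [-0.1, -0.5, -0.8]
gripper_width: 0.0154
t23.20 p [0.5918 0.0278 0.1305] q [-0.185  0.149 -0.589  0.345  0.192  1.238] 
 x [-0.196  0.981  0.006] y [0.851 0.167 0.498] z [ 0.488  0.103 -0.867] F [-0.1 -0.5 -0.8] T [-0.08  0.56  0.06] w0.0154
tool in rail
 [[ 0.002  1.    -0.011]
 [ 1.    -0.002  0.006]
 [ 0.006 -0.011 -1.   ]] TCP local mm [-0.2   3.84 37.49] F rail [-0.6 -0.5 -0.6]
t: 23.6
ee_pos: [0.5943, 0.028, 0.1265]
orientation: [0.162, 0.613, 0.747, 0.201]
wrist_force: [-13.7, -3.7, 14.5]
gripper_width: 0.0151
t23.60 p [0.5943 0.028  0.1265] q [-0.183  0.158 -0.592  0.332  0.19   1.24 ] 
 x [-0.196  0.981  0.005] y [0.85  0.167 0.499] z [ 0.489  0.102 -0.867] F [-13.7  -3.7  14.5] T [-0.31  1.57  0.09] w0.0151
tool in rail
 [[ 0.002  1.    -0.01 ]
 [ 1.    -0.002  0.004]
 [ 0.004 -0.01  -1.   ]] TCP local mm [-0.06  3.51 32.68] F rail [-4.8 -1.  19.7]
```

Contact at 20 N, at about the expected height. I'll lower the grip force and press gently so the washer beds flat.

```bash
python3 -m inch '[[0,0,0,0,0],[0,0,0.001,0,0],[0,0,0,0,0],[0,0,0.0005,0,0],[0,0,0,0,0]]' 20; 
python3 -c "
from h import *
rl();snap('wrist','w16');snap('scene','s16')
a=cv2.imread('pics/s16.png')[200:320,230:350];b=cv2.imread('pics/w16.png')[150:310,220:420]
cv2.imwrite('pics/c16.png',np.hstack([cv2.resize(a,(400,400),interpolation=2),cv2.copyMakeBorder(cv2.resize(b,(400,320),interpolation=2),0,80,0,0,0)]))"
```

```text
t: 24.1
ee_pos: [0.5947, 0.0279, 0.1258]
orientation: [0.162, 0.613, 0.746, 0.201]
wrist_force: [-23.7, -6.5, 25.8]
gripper_width: 0.0152
t24.10 p [0.5947 0.0279 0.1258] q [-0.183  0.159 -0.592  0.329  0.189  1.241] 
 x [-0.195  0.981  0.004] y [0.85  0.167 0.499] z [ 0.489  0.101 -0.866] F [-23.7  -6.5  25.8] T [-0.44  2.24  0.09] w0.0152
tool in rail
 [[ 0.003  1.    -0.01 ]
 [ 1.    -0.002  0.004]
 [ 0.004 -0.01  -1.   ]] TCP local mm [-0.11  3.36 31.98] F rail [-8.  -1.7 34.7]
```

View pics/c16.png

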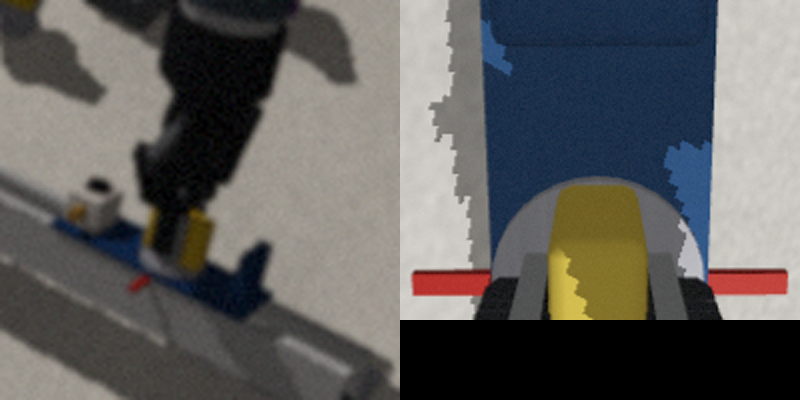

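View pics/w16.png

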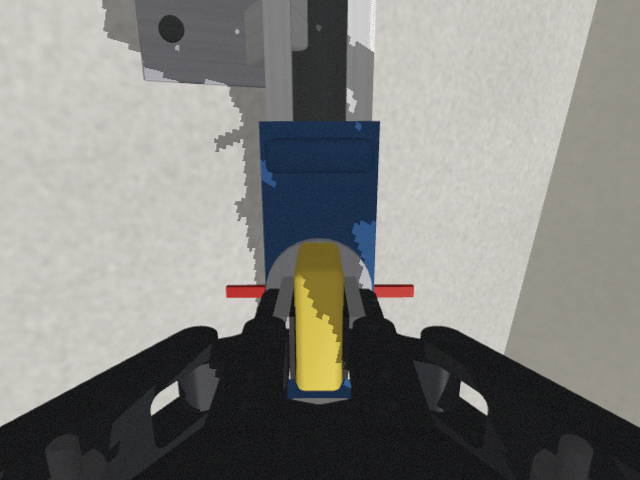

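```bash
python3 -m inch '[[0,0,-0.0015,0,0],[0,0,0,0,0.02],[0,0,0,0,0.03],[0,0,0,0,0.03],[0,0,0,0,0.03],[0,0,0,0,0.03]]' 20; 
python3 -c "
from h import *
rl();snap('wrist','w17');snap('scene','s17')
a=cv2.imread('pics/s17.png')[200:320,230:350];b=cv2.imread('pics/w17.png')[150:310,220:420]
cv2.imwrite('pics/c17.png',np.hstack([cv2.resize(a,(400,400),interpolation=2),cv2.copyMakeBorder(cv2.resize(b,(400,320),interpolation=2),0,80,0,0,0)]))"
```

```text
t: 24.8
ee_pos: [0.5948, 0.0285, 0.1254]
orientation: [0.161, 0.613, 0.747, 0.201]
wrist_force: [0.8, 0.6, -0.6]
gripper_width: 0.0299
t24.80 p [0.5948 0.0285 0.1254] q [-0.182  0.16  -0.591  0.33   0.191  1.24 ] 
 x [-0.196  0.981  0.006] y [0.851 0.167 0.498] z [ 0.488  0.103 -0.867] F [ 0.8  0.6 -0.6] T [-0.08  0.45  0.02] w0.0299
tool in rail
 [[ 0.002  1.    -0.011]
 [ 1.    -0.002  0.006]
 [ 0.006 -0.011 -1.   ]] TCP local mm [-0.13  3.85 31.47] F rail [ 0.5  0.4 -0.9]
```

View pics/c17.png

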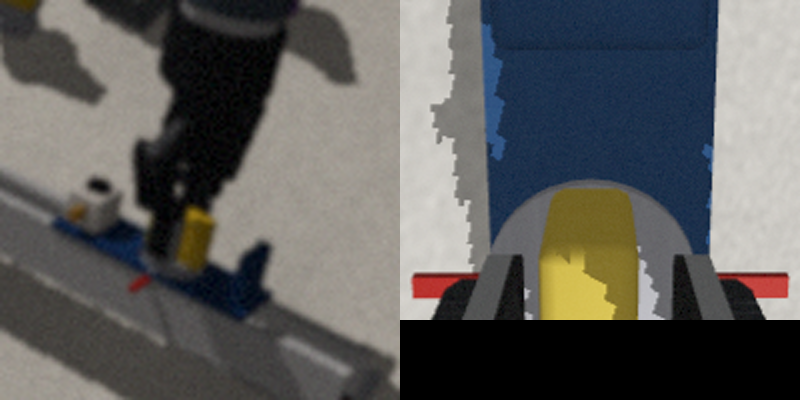

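View pics/w17.png

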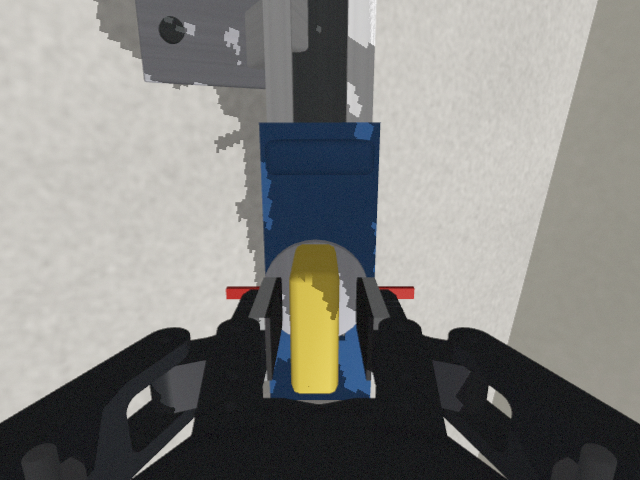

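The washer is flat and seated after release. Now I'll regrip and make the quarter turn.

```bash
python3 -m inch '[[0,0.0005,0,0,0.0],[0,0,0,0,0.0],[0,0,0,0,0.0],[0,0,0,0,0.0],[0,0,0,0,0]]' 40; 
python3 -c "
from h import *
rl()"; python3 -m inch '[[0,0,0,5,0],[0,0,0,8.5,0],[0,0,0,8.5,0],[0,0,0,0,0]]';python3 -c "
from h import *
rl()"
```

```text
t: 25.4
ee_pos: [0.595, 0.0285, 0.1257]
orientation: [0.161, 0.613, 0.747, 0.201]
wrist_force: [-1.1, -0.2, 0.2]
gripper_width: 0.0155
t25.40 p [0.595  0.0285 0.1257] q [-0.182  0.16  -0.59   0.331  0.191  1.24 ] 
 x [-0.196  0.981  0.006] y [0.851 0.167 0.498] z [ 0.488  0.103 -0.867] F [-1.1 -0.2  0.2] T [-0.13  0.65 -0.  ] w0.0155
tool in rail
 [[ 0.002  1.    -0.011]
 [ 1.    -0.002  0.005]
 [ 0.005 -0.011 -1.   ]] TCP local mm [ 0.24  3.84 31.65] F rail [-0.9  0.   0.7]
t: 25.8
ee_pos: [0.5953, 0.0285, 0.1259]
orientation: [0.12, 0.745, 0.615, 0.229]
wrist_force: [-0.7, 0.1, -0.3]
gripper_width: 0.0153
t25.80 p [0.5953 0.0285 0.1259] q [-0.182  0.16  -0.59   0.331  0.191  1.627] 
 x [0.139 0.971 0.193] y [ 0.862 -0.214  0.46 ] z [ 0.488  0.103 -0.867] F [-0.7  0.1 -0.3] T [-0.17  0.45 -0.02] w0.0153
tool in rail
 [[ 0.379  0.925 -0.01 ]
 [ 0.926 -0.379  0.005]
 [ 0.001 -0.012 -1.   ]] TCP local mm [ 0.55  3.76 31.73] F rail [-0.7  0.2  0.1]
```

Turning freely with almost no force. Continuing.

```bash
python3 -m inch '[[0,0,0,8.5,0],[0,0,0,8.5,0],[0,0,0,8.5,0],[0,0,0,0,0]]';python3 -c "
from h import *
rl()"; python3 -m inch '[[0,0,0,8.5,0],[0,0,0,8.5,0],[0,0,0,8.5,0],[0,0,0,8.5,0],[0,0,0,8.5,0],[0,0,0,0,0],[0,0,0,0,0]]';python3 -c "
from h import *
rl();snap('wrist','w18');snap('scene','s18')"
```

```text
t: 26.2
ee_pos: [0.5952, 0.0285, 0.1259]
orientation: [0.067, 0.861, 0.437, 0.249]
wrist_force: [-0.7, -1.2, 1.5]
gripper_width: 0.0152
t26.20 p [0.5952 0.0285 0.1259] q [-0.182  0.16  -0.59   0.331  0.191  2.068] 
 x [0.493 0.787 0.371] y [ 0.72  -0.608  0.334] z [ 0.488  0.103 -0.867] F [-0.7 -1.2  1.5] T [-0.19  0.45 -0.06] w0.0152
tool in rail
 [[ 0.737  0.675 -0.01 ]
 [ 0.675 -0.737  0.005]
 [-0.004 -0.011 -1.   ]] TCP local mm [ 0.5   3.77 31.72] F rail [-0.  -1.1  1.7]
t: 26.9
ee_pos: [0.5953, 0.0283, 0.126]
orientation: [-0.027, 0.961, 0.099, 0.257]
wrist_force: [-1.1, -0.0, 2.5]
gripper_width: 0.0153
t26.90 p [0.5953 0.0283 0.126 ] q [-0.182  0.16  -0.59   0.331  0.19   2.803] 
 x [0.849 0.176 0.499] y [ 0.203 -0.979 -0.001] z [ 0.488  0.102 -0.867] F [-1.1 -0.   2.5] T [-0.08  0.46 -0.07] w0.0153
tool in rail
 [[ 1.     0.006 -0.01 ]
 [ 0.006 -1.     0.005]
 [-0.01  -0.005 -1.   ]] TCP local mm [ 0.54  3.64 31.77] F rail [0.4 0.2 2.7]
```

View pics/w18.png

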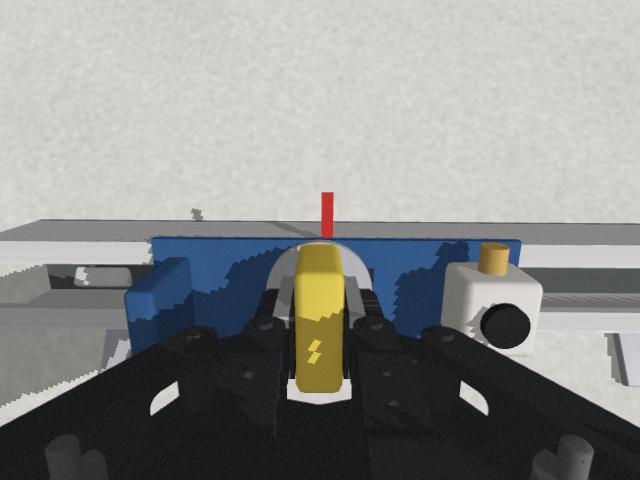

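Turned 90° with little resistance; the handle is crosswise in w18 at (320,245–390). I'll release and back off along the normal.

```bash
python3 -m inch '[[0,0,0,0,0.02],[0,0,0,0,0.03],[0,0,0,0,0.035],[0,0,0,0,0.035],[0,0,-0.02,0,0.035],[0,0,-0.03,0,0.035],[0,0,-0.04,0,0.035],[-0.03,0,-0.03,0,0.035],[0,0,0,0,0.035],[0,0,0,0,0.035]]';python3 -c "
from h import *
rl();snap('wrist','w19');snap('scene','s19')
a=cv2.imread('pics/s19.png')[200:320,220:360];cv2.imwrite('pics/c19.png',cv2.resize(a,(700,600),interpolation=2))"
```

```text
t: 28.0
ee_pos: [0.511, 0.0109, 0.2157]
orientation: [-0.028, 0.961, 0.094, 0.257]
wrist_force: [1.2, -0.4, 0.4]
gripper_width: 0.0351
t28.00 p [0.511  0.0109 0.2157] q [-0.27  -0.074 -0.576  0.595  0.231  2.732] 
 x [0.85  0.167 0.5  ] y [ 0.196 -0.981 -0.005] z [ 0.49   0.102 -0.866] F [ 1.2 -0.4  0.4] T [-0.04  0.42 -0.04] w0.0351
tool in rail
 [[ 1.    -0.002 -0.009]
 [-0.002 -1.     0.004]
 [-0.009 -0.004 -1.   ]] TCP local mm [-28.06   2.98 152.8 ] F rail [ 1.1 -0.6 -0.2]
```

View pics/w19.png

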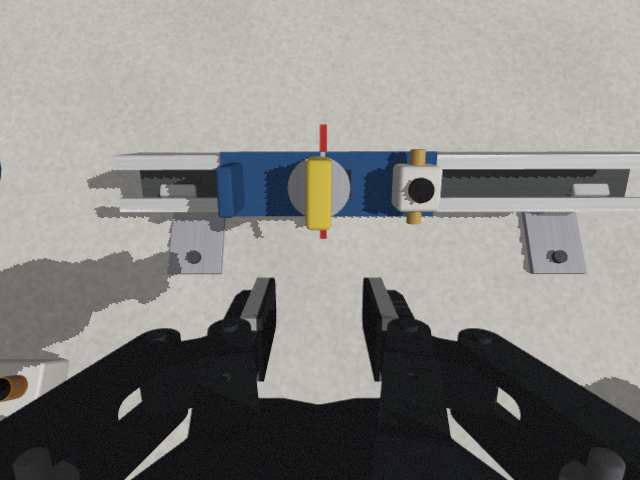

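View pics/c19.png

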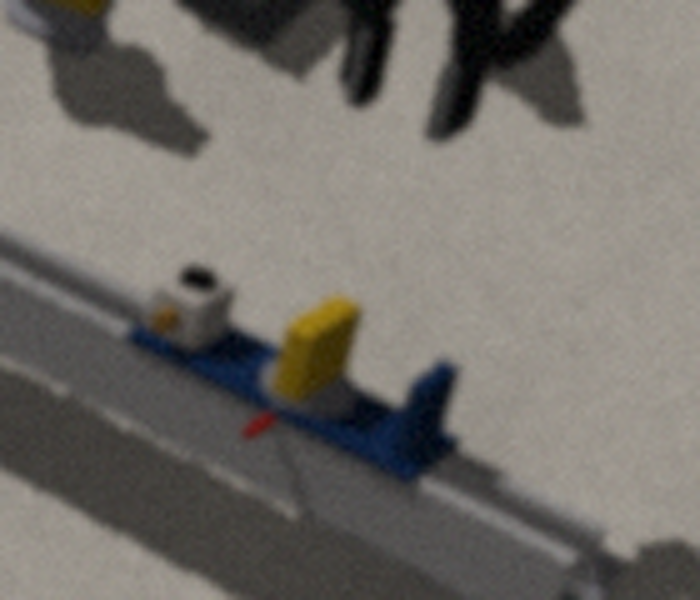

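```bash
python3 -c "
from h import *
a=cv2.imread('pics/w19.png')[110:250,200:460];cv2.imwrite('pics/c20.png',cv2.resize(a,(780,420),interpolation=2))
rl()"
```

```text
t28.10 p [0.5115 0.0111 0.2147] q [-0.269 -0.072 -0.575  0.595  0.231  2.732] 
 x [0.85  0.167 0.499] y [ 0.196 -0.981 -0.006] z [ 0.488  0.103 -0.867] F [ 0.3  0.5 -0.6] T [-0.08  0.4   0.04] w0.0353
tool in rail
 [[ 1.    -0.002 -0.011]
 [-0.002 -1.     0.005]
 [-0.011 -0.005 -1.   ]] TCP local mm [-28.06   3.05 151.63] F rail [ 0.1  0.4 -0.7]
```

View pics/c20.png

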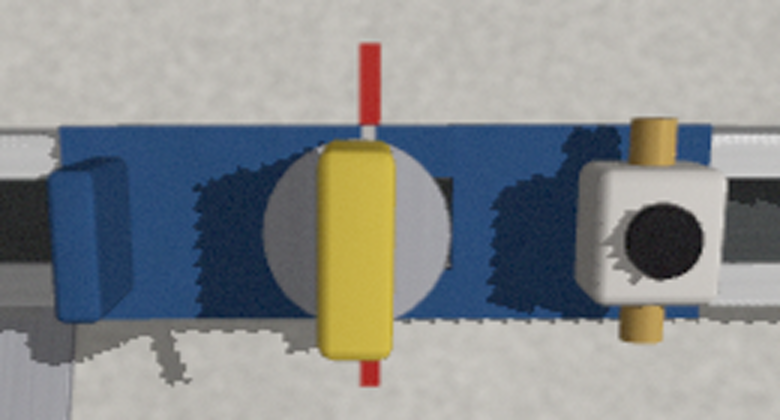

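The white line is at x=368 and the red at 370 (about 0.4 mm apart). The handle is crosswise, the washer is flat, and the gripper is well clear. Handing in.

```bash
python3 -c "
from h import *
print(bot.hand_in())"
```

```text
the job is handed in; nothing more can be done
None
```

The job is done and handed in at about 28 s of the 61 s allowed. I slid the bracket to the red mark by its ear and took the small yellow bolt from its stand. I put it through the hole with its head along the slot until the washer seated, turned it 90°, let go and backed off along the face's normal.

The moves can only turn the tool about its own axis. To lean it 30°, I pushed it past joint 4's reach in free air before inserting the bolt; the tool then matched the strut's normal to within about 1°.

**Last checks**
- **Bracket:** its white line is about 0.4 mm from the red mark.
- **Bolt:** the handle is crosswise to about 1°, and the washer looks flat on the bracket. The bolt sits about 3 mm to +y of the hole's middle, inside the hole. The head under the lips can't be seen directly; I judge it crosswise from the handle.
- **Forces:** the highest wrist force I read was about 36 N, while bedding the washer.
- **Bystanders:** I saw no contact with the vial rack, the pail or the spanner, though I took no separate measurement of them at the end.

**Disagreements**
- **Bracket position:** one oblique view had suggested the bracket was 1–2 mm off. The views over the mark put it within 0.6 mm.
- **Strut position:** the fitted strut position and the wrist camera differed by about 1 mm across the slot. I used the camera.
- **Joint 3:** it read at most 0.002 rad past its stated range ends (1.362 against 1.36, and −1.041 against −1.04) while I tested the reach limits. That is about one step of reading noise.

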